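Refit the plug-in parts on a relay rail

ROBOT

A 6-joint arm with a two-finger parallel gripper is mounted at the origin on a cart in front of the work surface, level with it; the furniture and walls round the work are solid. World frame = base frame: x ahead of the robot, y to its left, z up, the work surface at z = 0. Lengths are in mm, angles in rad, forces in N, time in s.
With the tool pointing down it reaches from about 300 to 775 mm from the base axis. Payload 14.6 kg.
Tool frame: the origin (TCP) lies midway between the tips of the shut fingers; the grasp point (between the pads) lies 19 mm behind it; z points along the fingers, y is the line along which they close (so a half turn about z gives the same grasp; the last joint's range is limited). The gripper opens to 94 mm and grips with 3 to 60 N. Pads are 16 mm wide; open, the fingers measure 119 mm over their backs; the gripper's body (75 mm by 177 mm) begins 78 mm behind the grasp point.
Start: joints at [1.071, 0.3, 1.521, -0, 1.321, -0.067], TCP at [230.674, 499.278, 205.446] pointing down, gripper open.
Joint ranges: [-3.03, 3.03], [-0.79, 2.21], [0.23, 2.52], [-1.04, 4.18], [0, 3.07], [-2.55, 2.55]. Speed limits (rad/s): [2.22, 2.22, 2.57, 3.14, 3.14, 3.14].

INTERFACE

Orientations are given as [roll, pitch, yaw] about the fixed x, y, z axes, in that order (R = Rz(yaw) Ry(pitch) Rx(roll)).
In Python, from cell import * gives the robot as it stands. The module is installed in compiled form; this text tells all that it offers.
- The arm moves only by the tool servo_tool, never from a script. Its argument "motion" is a list of rows, each an object of numbers: "wx", "wy", "wz": the turn, a rotation vector about the tool's x, y, z in units of 2 rad (1.0 is 2 rad); "dx", "dy", "dz": the shift along the tool's x, y, z in units of 10 cm (1.0 is 10 cm); "fingers": the closure, from -1 (fully open) to 1 (shut). In form: [{"wx": .., "wy": .., "wz": .., "dx": .., "dy": .., "dz": .., "fingers": ..}, ...]. A call has 1 to 10 rows; each row is the pose to reach, as a shift and turn from the pose commanded when the call began, along the tool's axes at that moment; what a row does not reach only later rows make up. A row lasts 1/10 s, in which the tool goes at most 50 mm and 8.59 degrees, less where a joint would pass 70% of its speed; a pose out of reach is approached as far as the arm can. A call with a number of a shift or a turn outside -1 to 1 is refused whole. A call with a gripper value outside its range is refused whole. The fingers move at their own pace and stop on an object; "newtons" is the grip in N (left out, the last holds). Time passes only in rows, so rows that repeat a pose let the fingers close. It gives the time, the measured TCP pose, the force, the opening and the grip force at its end, in the units of the state.
- read_state(): the state, without advancing time (a new reading comes with each control period).
- camera(name): name is "side" or "top"; returns a dict with "image" (384x512x3 uint8, red, green, blue), "fx", "fy", "cx", "cy" (pixels), "R" (3x3) and "t" (3): a world point X has camera coordinates R X + t. Camera axes: x right, y down, z forward; pixel columns grow to the right and rows downward; lengths in mm; the calibration is good to about 2 mm. A picture is of the moment at which its call begins. There is no depth.
- sign_off(): hands the job in; it is judged then, once.
Trained networks look in a picture, given as the dict that the camera call returned (one of the last four; its "shot" number tells which), for a name from the list of things; names that differ only in an ending like _2 or _b are one class to them, and where a whole thing is asked for, a point or a joint stands for the part that bears it (a point fixed in the world has none). Each returns a list of dicts, best first, with "conf" (0 to 1); they miss things now and then, are a little off and sometimes report something else, mostly with a low value. They report only what shows in the picture. A call takes as long as a camera call. They do not tell look-alikes from the thing itself.
- spot_in(query, picture): "location" ([column, row] in pixels, amid what is visible of it).
- trace(query, picture): "pixels" (384x512 bool, what is visible of it) and "location" ([column, row] in pixels, amid what is visible of it).
The state is a dict: "clock": time; "joints": joint angles; "qd": joint speeds; "effort": joint torques, N m; "eef_pos": TCP position; "eef_rot": TCP orientation; "wrist_force": force on the tool from outside, world axes, zero at the start; "moment": the same for the moment, N m; "finger_gap": finger opening in mm; "finger_force": force on a finger pad.
Only numpy, scipy, OpenCV 4.12 (cv2) and the standard library are available. Lean on these libraries where they do the work, as an engineer would, in place of code of your own. Each camera call takes 0.05 s, during which the arm holds its last target. There are 200 camera calls.

TASK

Refit the relay rail on the bench: put the slim, the middle-sized and the big relay and the can capacitor each into the base on the rail that is made for it, upright and fully down on its seat, the relays square in the sockets of their own size and the capacitor, terminals up, in the round clamp. Lower each one in rather than dropping it, and let go of it. Leave the film capacitor and the connector hood that lie among them where they are.

Things in the scene. Friction and masses are not known exactly. Their poses are not given: they have to be found in the camera images.
- relay_slim: The slim plug-in relay: narrow upright block with a clear cover over a coil, dark foot, 13 x 29 mm and 32 mm high, about 20 g. It stands upright at the start. Origin at the centre of its underside; x along the 13 mm side, y along the 29 mm side, z up. It may be gripped across either side.
- relay_cube: The middle-sized plug-in relay: upright block with a clear cover, dark foot, 20 x 28 mm and 38 mm high, about 30 g. It stands upright at the start. Origin at the centre of its underside; x along the 20 mm side, y along the 28 mm side, z up.
- relay_big: The big plug-in relay: upright square block with a clear cover over a coil, dark foot, 36 x 36 mm and 58 mm high, about 85 g. It stands upright at the start. Origin at the centre of its underside; x and y along its sides, z up.
- can_cap: The can capacitor: dark upright cylinder, 35 mm across, 50 mm high, with two screw terminals on top that reach 56 mm, about 50 g. It stands upright at the start, terminals up. Origin at the centre of its underside, z up.
- base_slim: Narrowest dark socket block on the rail, 32 mm along the rail, 84 mm across; for the slim relay, its 13 mm side along the rail, either way round. Fixed. Origin 12.5 mm above the bench, under the mouth's centre; x along the rail, z up. Seat 10 mm above the origin; mouth from there to 22 mm: straight walls (3 mm play a side) to 16 mm, then flared to 8 mm play a side at the rim.
- base_cube: Middle-sized dark socket block on the rail, 40 mm along the rail, 84 mm across; for the middle-sized relay, its 20 mm side along the rail, either way round. Fixed. Origin 12.5 mm above the bench, under the mouth's centre; x along the rail, z up. Seat 10 mm above the origin; mouth from there to 22 mm: straight walls (3 mm play a side) to 16 mm, then flared to 8 mm play a side at the rim.
- base_big: Biggest dark socket block on the rail, square mouth, 56 mm along the rail, 92 mm across; for the big relay, sides along the block's sides, any of four ways. Fixed. Origin 12.5 mm above the bench, under the mouth's centre; x along the rail, z up. Seat 10 mm above the origin; mouth from there to 22 mm: straight walls (3 mm play a side) to 16 mm, then flared to 8 mm play a side at the rim.
- base_round: Ring clamp on the rail: aluminium ring, 58 mm across its rim, on a dark foot 56 x 78 mm; for the can capacitor, at any turn. Fixed. Origin 12.5 mm above the bench, under the mouth's centre; x along the rail, z up. Seat 10 mm above the origin; mouth from there to 22 mm: straight walls (3 mm play a side) to 16 mm, then flared to 8 mm play a side at the rim.
- film_cap: A film capacitor, an upright yellow block 11 x 26 mm and 18 mm high, that stands loose among the parts and stays where it is. Origin at the centre of its underside, y along its 26 mm side.
- hood: A grey connector hood, a flat wedge 42 x 40 mm and 15 mm high, that lies loose among the parts and stays where it is. Origin near the centre of its underside. (The four bases stand in a row on a rail, 60 mm apart, in any order, on an aluminium plate to the right; beside them terminal blocks 39 mm and a wiring duct 30 mm high above the bench.)
There are look-alikes about, which are no part of the job. Leave any red look-alike of the relay_cube alone.

How it is judged:
By the outcome, as a careful person would: the job done as asked, in the order asked, and still so for the second after the job is handed in, with the robot touching nothing.
It also fails if it takes over 109 s, if anything falls off the work surface, if the arm or the gripper's body presses on something with over 40 N, if the wrist force passes 120 N, or if a joint passes its speed limit or range.

## Working session

There is one attempt and no reset: what is moved stays moved. The work goes in short steps, Python scripts to look and compute and a tool call to move; the robot and the scene stay as the last step left them, time stands still between calls to the robot, and variables do not carry over. Pictures are saved under pics/ and viewed, at most 14 in all, crops included, and the job is handed in when it is done.

Besides the shell and the picture viewer there is one more tool, called after "Request:" as a command line: name --argument value ..., lists and objects as JSON in quotes. servo_tool: Moves the arm, as the interface text tells. Its arguments: {"type":"object","properties":{"motion":{"type":"array","items":{"type":"object","properties":{"wx":{"type":"number"},"wy":{"type":"number"},"wz":{"type":"number"},"dx":{"type":"number"},"dy":{"type":"number"},"dz":{"type":"number"},"fingers":{"type":"number"}}}},"newtons":{"type":"number"}},"required":["motion"]}

```bash
mkdir -p pics
cat > h.py <<'E'
from cell import *
import numpy as np, cv2
def save(p,name,crop=None,s=1):
    im=p["image"][:,:,::-1]
    if crop: a,b,c,d=crop; im=im[b:d,a:c]
    cv2.imwrite("pics/"+name,cv2.resize(np.ascontiguousarray(im),None,fx=s,fy=s,interpolation=cv2.INTER_CUBIC))
def w(p,uv,z):
    R=np.array(p["R"]);t=np.array(p["t"])
    d=R.T@np.array([(uv[0]-p["cx"])/p["fx"],(uv[1]-p["cy"])/p["fy"],1]);c=-R.T@t
    return c+d*(z-c[2])/d[2]
def px(p,X):
    q=np.array(p["R"])@np.array(X,float)+np.array(p["t"])
    return [p["fx"]*q[0]/q[2]+p["cx"],p["fy"]*q[1]/q[2]+p["cy"]]
E
python3 - <<'E'
from h import *
np.set_printoptions(precision=1,suppress=True)
H=dict(relay_slim=32,relay_cube=38,relay_big=58,can_cap=50,base_slim=34.5,base_cube=34.5,base_big=34.5,base_round=34.5,film_cap=18,hood=15)
for n in ["top","side"]:
    p=camera(n); save(p,n+"0.png",s=1.5); print(n,"cam",-np.array(p["R"]).T@p["t"],p["fx"])
    print(np.array(p["R"]))
    for k in H:
        print(k,[(round(d["conf"],2),np.array(d["location"]),w(p,d["location"],H[k])[:2]) for d in spot_in(k,p)[:4]])
print(read_state())
E
```

```text
top cam [ 424.2 -111.1 1180.3] 415.7032163828146
[[-0.  -1.   0. ]
 [-1.   0.  -0.1]
 [ 0.1 -0.  -1. ]]
relay_slim [(0.53, array([181. , 216.2]), array([440.6,  73.9]))]
relay_cube [(0.63, array([150.7, 174.9]), array([555.1, 155.9])), (0.6, array([241.8, 198.6]), array([486.3, -93.8])), (0.34, array([215.3, 211.7]), array([451.4, -20.8]))]
relay_big [(0.6, array([215.1, 174.9]), array([550.6, -22.6]))]
can_cap [(0.58, array([215.2, 211.7]), array([451.1, -21.5]))]
base_slim [(0.79, array([283.5, 211.2]), array([ 450.2, -208.3]))]
base_cube [(0.6, array([345.6, 204.1]), array([ 467.3, -380.7]))]
base_big [(0.65, array([328. , 208.3]), array([ 456.4, -331.5]))]
base_round [(0.75, array([304., 206.]), array([ 463.7, -265.2]))]
film_cap []
hood [(0.71, array([177.1, 175. ]), array([556.5,  87.4]))]
side cam [323.8 503.2 611.9] 365.8442384320643
[[-1.  -0.3 -0. ]
 [-0.2  0.6 -0.7]
 [ 0.2 -0.7 -0.7]]
relay_slim [(0.73, array([262.4, 268.1]), array([435.8,  84.3]))]
relay_cube [(0.81, array([193.9, 289.8]), array([543.5, 167.8])), (0.52, array([257.2, 206.9]), array([489.1, -72.6]))]
relay
[... 251 characters left out ...]
e [(0.76, array([294.5, 140. ]), array([ 459.9, -366.1])), (0.59, array([286.9, 165.5]), array([ 456.4, -244.7]))]
base_big [(0.81, array([291.7, 147.3]), array([ 460.5, -328.7]))]
base_round []
film_cap [(0.58, array([247.5, 306.5]), array([443.1, 163.7]))]
hood [(0.54, array([210.3, 263. ]), array([544.5,  86.9]))]
{'clock': 1.1, 'joints': array([ 1.1,  0.3,  1.5,  0. ,  1.3, -0.1]), 'qd': array([ 0., -0., -0., -0.,  0., -0.]), 'effort': array([  0. , -53.2, -35.3,   0.1,   0. ,   0. ]), 'eef_pos': array([230.7, 499.3, 205.4]), 'eef_rot': array([ 3.1, -0. ,  2.7]), 'wrist_force': array([-0.5, -1.3,  0.3]), 'moment': array([0., 0., 0.]), 'finger_force': 0.0, 'finger_gap': 94.00020670630789}
```

Run:
```python
from h import *
p=camera("top"); save(p,"t1.png",(110,120,370,280),3)
p=camera("side"); save(p,"s1.png",(140,110,360,330),2.7)
```

```text
(no output)
```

View pics/t1.png

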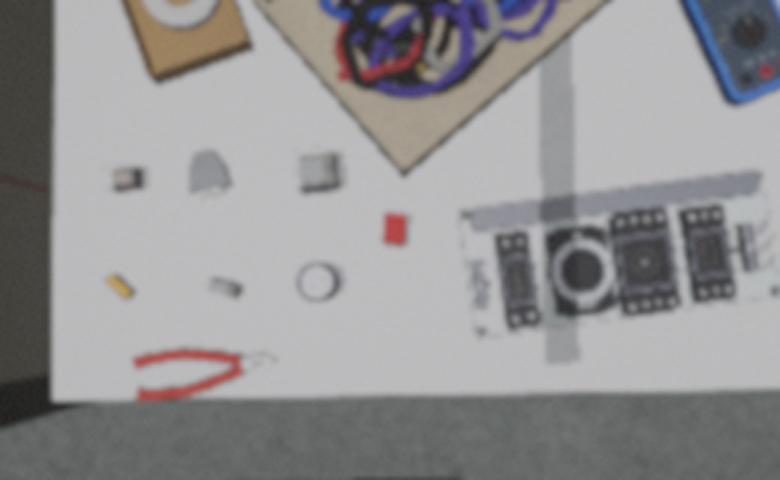

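View pics/s1.png

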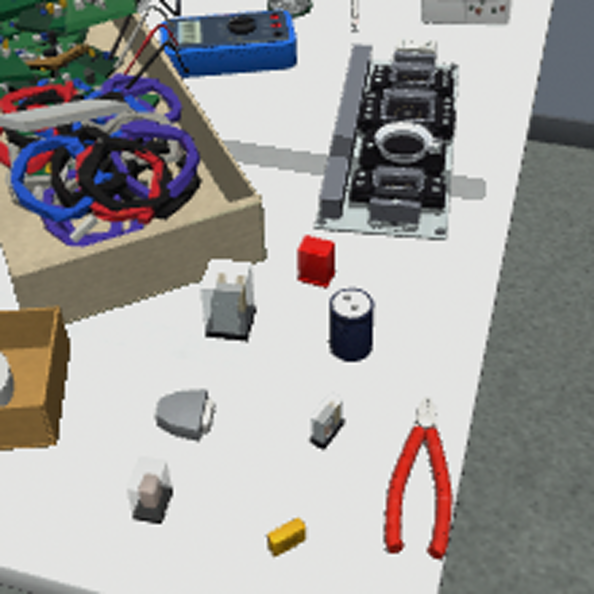

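The top view shows the white bench with the parts on the left and the rail on the right. The rail order from left to right is slim, round, big, cube. 

There are two relay_cube candidates in the side picture: the clear-covered block with a dark foot at (194,290), and the plain red block at (257,207). The clear one fits the description, and the red one is the look-alike to leave alone.

Next I'll fit poses to the traced outlines.

```bash
cat > fit.py <<'E'
from h import *
from scipy.optimize import minimize
def hull(p,pts):
    m=np.zeros((384*4,512*4),np.uint8)
    q=(np.array([px(p,X) for X in pts])*4+1.5).round().astype(np.int32)
    cv2.fillConvexPoly(m,cv2.convexHull(q),1); return cv2.resize(m.astype(np.float32),(512,384),interpolation=cv2.INTER_AREA)
def box(x,y,yaw,a,b,z0,z1):
    c,s=np.cos(yaw),np.sin(yaw)
    return [(x+c*u-s*v,y+s*u+c*v,z) for u in(-a/2,a/2) for v in(-b/2,b/2) for z in(z0,z1)]
def cyl(x,y,r,z0,z1): return [(x+r*np.cos(t),y+r*np.sin(t),z) for t in np.linspace(0,6.28,40) for z in(z0,z1)]
def iou(a,b): return np.minimum(a,b).sum()/np.maximum(a,b).sum()
def fit(f,masks,x0,yaws):
    best=None
    for y0 in yaws:
        g=lambda v: -sum(iou(hull(p,f(*v)),m) for p,m in masks)/len(masks)
        r=minimize(g,[x0[0],x0[1],y0],method="Nelder-Mead",options=dict(initial_simplex=np.array([x0[0],x0[1],y0])+np.array([[0,0,0],[8,0,0],[0,8,0],[0,0,.3]]),maxiter=120))
        if best is None or r.fun<best.fun: best=r
    return best.x,-best.fun
def mask(k,p,near,z):
    c=trace(k,p); 
    if not c: return None
    q=px(p,[*near,z]); d=[np.hypot(*(np.array(e["location"])-q)) for e in c]; i=int(np.argmin(d))
    return c[i]["pixels"].astype(np.float32) if d[i]<15 else None
E
cat > m1.py <<'E'
from fit import *
np.set_printoptions(precision=2,suppress=True)
T,S=camera("top"),camera("side")
D=dict(relay_slim=((438,78),13,29,32),relay_cube=((550,160),20,28,38),relay_big=((546,-15),36,36,58),can_cap=((450,-14),0,0,50),film_cap=((443,160),11,26,18))
for k,(n,a,b,h) in D.items():
    M=[(p,mask(k,p,n,h/2)) for p in(T,S)]
    f=(lambda x,y,t: cyl(x,y,17.5,0,h)) if a==0 else (lambda x,y,t: box(x,y,t,a,b,0,h))
    for nm,mm in(("T",M[:1]),("S",M[1:]),("TS",M)):
        mm=[e for e in mm if e[1] is not None]
        if mm: print(k,nm,*fit(f,mm,n,[0,.8] if a==b else [-1.2,-.6,0,.6,1.2]))
B={}
for k,n,a,b in(("base_slim",(450,-205),32,84),("base_round",(460,-262),56,78),("base_big",(456,-325),56,92),("base_cube",(465,-378),40,84)):
    for nm,p in(("T",T),("S",S)):
        m=mask(k,p,n,30)
        if m is None: print(k,nm,"none");continue
        B[k,nm]=m
        if k!="base_round": print(k,nm,*fit(lambda x,y,t: box(x,y,t,a,b,12.5,34.5),[(p,m)],n,[-1.45]))
E
python3 m1.py
```

```text
relay_slim T [443.8   68.28  -0.33] 0.8034849762916565
relay_slim S [444.19  67.35   2.78] 0.9100401401519775
relay_slim TS [443.95  67.52  -0.34] 0.8530823588371277
relay_cube S [546.52 159.47   0.05] 0.9360780119895935
relay_cube TS [546.52 159.47   0.05] 0.9360780119895935
relay_big T [551.33 -22.47   0.21] 0.8271954655647278
relay_big S [549.83 -19.2    0.28] 0.8574873805046082
relay_big TS [551.12 -21.73   0.25] 0.8428170680999756
can_cap T [447.72 -22.3    0.24] 0.9169764518737793
can_cap S [447.41 -22.7    0.1 ] 0.9546183943748474
can_cap TS [447.54 -22.13   0.33] 0.9314404129981995
film_cap T [447.03 162.79  -0.02] 0.19328859448432922
film_cap TS [447.03 162.79  -0.02] 0.19328859448432922
base_slim T [ 448.49 -205.28   -1.45] 0.9101371765136719
base_slim S [ 446.15 -203.94   -1.33] 0.7013563513755798
base_big T [ 461.54 -324.57   -1.46] 0.9188437461853027
base_big S [ 460.33 -329.11   -1.47] 0.7176786065101624
base_cube T [ 470.33 -384.06   -1.46] 0.9032720327377319
base_cube S [ 471.3  -385.5    -1.23] 0.6867452263832092
```

Run:
```python
from fit import *
yaw=-1.449;u=np.array([np.cos(yaw),np.sin(yaw)]);o=np.array([448.7,-205.3])
out=[]
for n,crop,s in(("side",(250,115,320,205),6),("top",(255,170,365,240),6)):
    p=camera(n);a,b,c,d=crop
    im=cv2.resize(np.ascontiguousarray(p["image"][b:d,a:c,::-1]),None,fx=s,fy=s,interpolation=cv2.INTER_CUBIC)
    for i,(A,B) in enumerate(((13,29),(35,35),(36,36),(20,28))):
        x,y=o+60*i*u
        P=cyl(x,y,25.5,34.5,34.5) if i==1 else [box(x,y,yaw,A+16,B+16,34.5,34.5)[j] for j in(0,2,6,4)]
        q=np.array([[(e[0]-a+.5)*s,(e[1]-b+.5)*s] for e in(px(p,X) for X in P)]).astype(np.int32)
        cv2.polylines(im,[q],True,(0,255,255),1)
    cv2.imwrite(f"pics/ov_{n}.png",im)
p=camera("side");im=p["image"][:,:,::-1]
s=5;a,b,c,d=170,195,290,310
im=cv2.resize(np.ascontiguousarray(im[b:d,a:c]),None,fx=s,fy=s,interpolation=cv2.INTER_CUBIC)
for P in(box(444,67.6,-.34,13,29,0,32),box(546.5,159.5,.05,20,28,0,38),box(550.5,-21,.25,36,36,0,58)):
  for q in(P[0::2],P[1::2]):
    q=[q[j] for j in(0,1,3,2)]
    cv2.polylines(im,[np.array([[(e[0]-a+.5)*s,(e[1]-b+.5)*s] for e in(px(p,X) for X in q)]).astype(np.int32)],True,(0,0,255),1)
cv2.imwrite("pics/ov_parts.png",im)
```

```text
(no output)
```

View pics/ov_side.png

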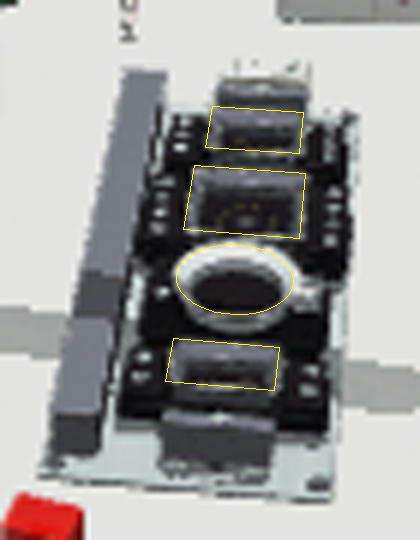

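View pics/ov_top.png

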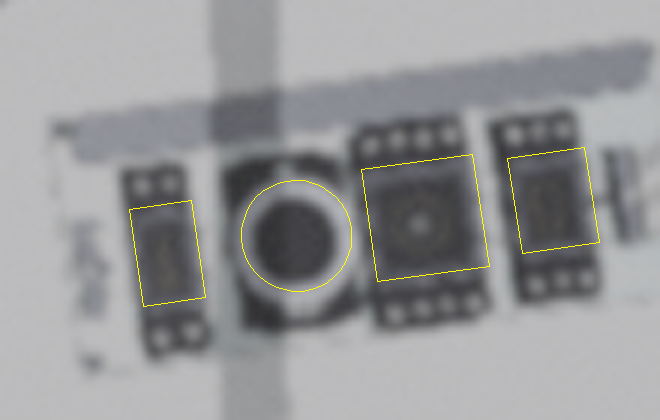

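View pics/ov_parts.png

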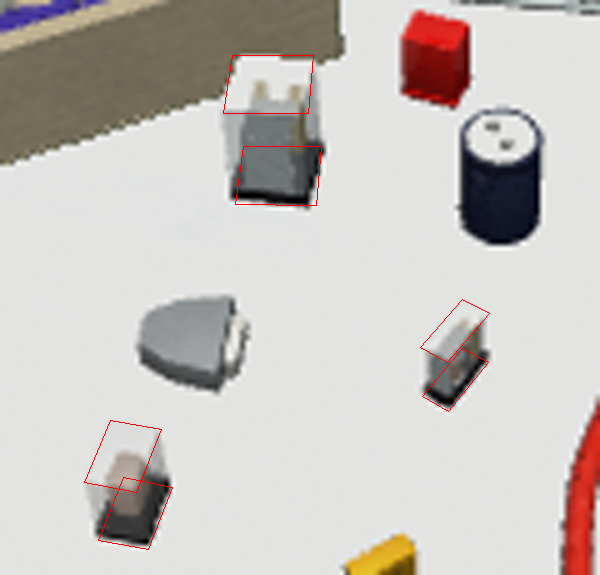

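The overlays show the sockets matching within about 1–2 mm in both views. In the parts crop, the clear-covered cube at (130,490) is the one with a dark foot, which confirms it, and the red block at (435,60) is the look-alike. The big and cube outlines look slightly off in yaw, so I'll refine them from the foot corners.

Run:
```python
from fit import *
np.set_printoptions(precision=2,suppress=True)
p=camera("side")
for k,c in dict(big=((232,197),(308,208),(323,148)),cube=((97,532),(149,548),(171,485)),slim=((425,398),(448,410),(488,360))).items():
    A,B,C=[w(p,(170+u/5-.5,195+v/5-.5),0)[:2] for u,v in c]
    print(k,A,B,C,"ctr",(A+C)/2,"AB",np.hypot(*(B-A)),np.arctan2(*(A-B)[::-1]),"BC",np.hypot(*(C-B)),np.arctan2(*(C-B)[::-1]))
s=read_state();print(s["eef_pos"],s["eef_rot"])
```

```text
big [566.72  -2.97] [531.56  -5.4 ] [536.45 -42.15] ctr [551.59 -22.56] AB 35.24533595792942 0.06897663753534912 BC 37.06967704725633 -1.4386026302343913
cube [557.72 170.93] [535.96 172.16] [538.06 144.26] ctr [547.89 157.6 ] AB 21.79109669516094 -0.05644553572352709 BC 27.977656903991225 -1.495654828572585
slim [453.66  79.62] [443.19  82.83] [433.71  54.82] ctr [443.68  67.22] AB 10.95936079702718 -0.29800414709009426 BC 29.579053043114154 -1.8970740353426265
[230.67 499.27 205.42] [-3.14 -0.    2.71]
```

```bash
cat > mv.py <<'E'
import sys
from h import *
np.set_printoptions(precision=3,suppress=True)
def step(x,y,z,yaw,n=1,frm=None):
    s=read_state(); p=np.array(s["eef_pos"]); from scipy.spatial.transform import Rotation as Q
    R=Q.from_euler("xyz",s["eef_rot"]).as_matrix()
    d=R.T@(np.array([x,y,z])-p); Rt=Q.from_euler("xyz",[np.pi,0,yaw]).as_matrix()
    print("pos",p,"rot",np.array(s["eef_rot"]),"gap",round(s["finger_gap"],1),"F",np.array(s["wrist_force"]),"t",round(s["clock"],1))
    print("d(units)",d/100,"w",Q.from_matrix(R.T@Rt).as_rotvec()/2)
step(*map(float,sys.argv[1:5]))
E
python3 mv.py 444 67.4 80 2.81
```

```text
pos [230.665 499.274 205.423] rot [-3.142 -0.     2.709] gap 94.1 F [ 0.945 -1.062 -0.024] t 2.4
d(units) [-3.748 -3.026  1.254] w [-0.    -0.    -0.051]
```

Request:
servo_tool --motion '[{"dx": -0.3,"dy": -0.24,"dz": 0.05,"fingers": 0},{"dx": -0.6,"dy": -0.48,"dz": 0.1,"fingers": 0},{"dx": -0.94,"dy": -0.76,"dz": 0.15,"fingers": 0}]' --newtons 15

```text
schema error: expected keys wx, wy, wz, dx, dy, dz, fingers
```

Request:
servo_tool --motion '[{"dx": -0.3,"dy": -0.24,"dz": 0.05,"fingers": 0},{"dx": -0.6,"dy": -0.48,"dz": 0.1,"fingers": 0},{"dx": -0.94,"dy": -0.76,"dz": 0.15,"fingers": 0}]'

```text
schema error: expected keys wx, wy, wz, dx, dy, dz, fingers
```

Request:
servo_tool --motion '[{"dx": -0.3,"dy": -0.24,"dz": 0.05,"fingers": 0},{"dx": -0.6,"dy": -0.48,"dz": 0.1,"fingers": 0},{"dx": -0.94,"dy": -0.76,"dz": 0.15,"fingers": 0}]'

```text
schema error: expected keys wx, wy, wz, dx, dy, dz, fingers
```

Request:
servo_tool --motion '[{"dx": -0.3,"dy": -0.24,"dz": 0.25,"fingers": 0},{"dx": -0.6,"dy": -0.48,"dz": 0.5,"fingers": 0},{"dx": -0.93,"dy": -0.75,"dz": 0.75,"wz": -0.05,"fingers": 0},{"dx": -0.93,"dy": -0.75,"dz": 0.75,"wz": -0.05,"fingers": 0},{"dx": -0.93,"dy": -0.75,"dz": 0.75,"wz": -0.05,"fingers": 0},{"dx": -0.93,"dy": -0.75,"dz": 0.75,"wz": -0.05,"fingers": 0}]'

```text
schema error: expected keys wx, wy, wz, dx, dy, dz, fingers
```

```bash
python3 mv.py 444 67.4 15 2.81
python3 - <<'E'
from h import *
p=camera("side"); save(p,"g1.png",(200,180,320,300),5)
E
```

```text
pos [230.665 499.274 205.423] rot [-3.142 -0.     2.709] gap 94.1 F [ 0.945 -1.062 -0.024] t 2.4
d(units) [-3.748 -3.025  1.904] w [-0.    -0.    -0.051]
```

View pics/g1.png

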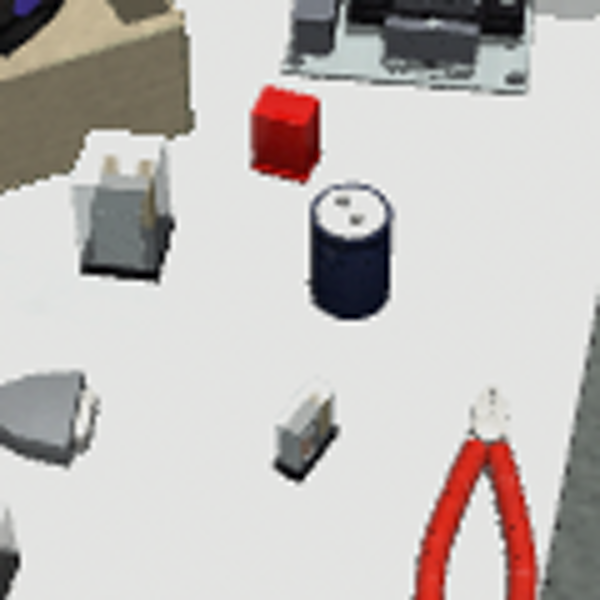

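The calls were refused because every row needs all seven keys, so the arm hasn't moved. The picture shows the untouched scene, with the slim relay at crop (305,430).

Request:
servo_tool --motion '[{"wx": 0,"wy": 0,"wz": 0,"dx": -0.3,"dy": -0.24,"dz": 0.05,"fingers": 0},{"wx": 0,"wy": 0,"wz": 0,"dx": -0.6,"dy": -0.48,"dz": 0.1,"fingers": 0},{"wx": 0,"wy": 0,"wz": 0,"dx": -0.94,"dy": -0.76,"dz": 0.15,"fingers": 0}]' --newtons 15

```text
clock: 2.75
eef_pos: [284.3, 389.9, 190.2]
eef_rot: [3.142, 0.0, 2.71]
wrist_force: [1.1, -0.4, -0.2]
finger_gap: 73.3
finger_force: 0.0
```

Request:
servo_tool --motion '[{"wx": 0,"wy": 0,"wz": 0,"dx": -0.3,"dy": -0.24,"dz": 0.05,"fingers": 0},{"wx": 0,"wy": 0,"wz": 0,"dx": -0.6,"dy": -0.48,"dz": 0.1,"fingers": 0},{"wx": 0,"wy": 0,"wz": 0,"dx": -0.94,"dy": -0.76,"dz": 0.15,"fingers": 0}]'

```text
clock: 3.05
eef_pos: [338.0, 281.2, 175.4]
eef_rot: [3.141, 0.0, 2.709]
wrist_force: [0.7, 0.3, -0.2]
finger_gap: 49.1
finger_force: 0.0
```

Request:
servo_tool --motion '[{"wx": 0,"wy": 0,"wz": 0,"dx": -0.3,"dy": -0.24,"dz": 0.05,"fingers": 0},{"wx": 0,"wy": 0,"wz": 0,"dx": -0.6,"dy": -0.48,"dz": 0.1,"fingers": 0},{"wx": 0,"wy": 0,"wz": 0,"dx": -0.94,"dy": -0.76,"dz": 0.15,"fingers": 0}]'

```text
clock: 3.35
eef_pos: [391.5, 172.8, 160.5]
eef_rot: [3.141, 0.0, 2.709]
wrist_force: [1.2, 0.5, 0.6]
finger_gap: 47.1
finger_force: 0.0
```

Request:
servo_tool --motion '[{"wx": 0,"wy": 0,"wz": 0,"dx": -0.3,"dy": -0.24,"dz": 0.25,"fingers": 0},{"wx": 0,"wy": 0,"wz": 0,"dx": -0.6,"dy": -0.48,"dz": 0.5,"fingers": 0},{"wx": 0,"wy": 0,"wz": -0.05,"dx": -0.93,"dy": -0.75,"dz": 0.75,"fingers": 0},{"wx": 0,"wy": 0,"wz": -0.05,"dx": -0.93,"dy": -0.75,"dz": 0.75,"fingers": 0},{"wx": 0,"wy": 0,"wz": -0.05,"dx": -0.93,"dy": -0.75,"dz": 0.75,"fingers": 0},{"wx": 0,"wy": 0,"wz": -0.05,"dx": -0.93,"dy": -0.75,"dz": 0.75,"fingers": 0}]'

```text
clock: 3.95
eef_pos: [444.1, 67.7, 86.1]
eef_rot: [3.141, 0.001, 2.808]
wrist_force: [0.0, 1.2, -0.9]
finger_gap: 46.9
finger_force: 0.0
```

```bash
python3 mv.py 444 67.4 15 2.81
python3 - <<'E'
from h import *
p=camera("side"); save(p,"g1b.png",(200,180,320,300),5)
E
```

```text
pos [444.084  67.693  86.101] rot [3.141 0.001 2.808] gap 46.9 F [ 0.033  1.196 -0.91 ] t 4.0
d(units) [ 0.    -0.003  0.711] w [ 0.     0.    -0.001]
```

View pics/g1b.png

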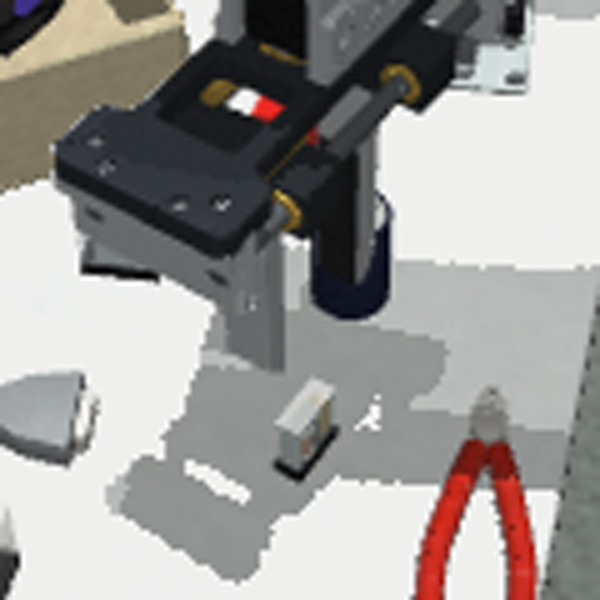

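The picture shows the open gripper above the slim relay, in line with its long side. I'll descend and grip.

Request:
servo_tool --motion '[{"wx": 0,"wy": 0,"wz": 0,"dx": 0,"dy": 0,"dz": 0.3,"fingers": 0},{"wx": 0,"wy": 0,"wz": 0,"dx": 0,"dy": 0,"dz": 0.55,"fingers": 0},{"wx": 0,"wy": 0,"wz": 0,"dx": 0,"dy": 0,"dz": 0.71,"fingers": 0},{"wx": 0,"wy": 0,"wz": 0,"dx": 0,"dy": 0,"dz": 0.71,"fingers": 0},{"wx": 0,"wy": 0,"wz": 0,"dx": 0,"dy": 0,"dz": 0.71,"fingers": 0.3},{"wx": 0,"wy": 0,"wz": 0,"dx": 0,"dy": 0,"dz": 0.71,"fingers": 0.6},{"wx": 0,"wy": 0,"wz": 0,"dx": 0,"dy": 0,"dz": 0.71,"fingers": 0.6},{"wx": 0,"wy": 0,"wz": 0,"dx": 0,"dy": 0,"dz": 0.71,"fingers": 0.6},{"wx": 0,"wy": 0,"wz": 0,"dx": 0,"dy": 0,"dz": 0.71,"fingers": 0.6}]'

```text
clock: 4.9
eef_pos: [444.7, 67.2, 15.5]
eef_rot: [3.141, 0.002, 2.809]
wrist_force: [-1.4, 1.7, 8.6]
finger_gap: 28.8
finger_force: 15.0
```

```bash
python3 mv.py 448.7 -205.3 120 1.693
```

```text
pos [444.685  67.175  15.525] rot [3.141 0.002 2.809] gap 28.8 F [-1.401  1.74   8.568] t 4.9
d(units) [-0.93  -2.561 -1.046] w [0.001 0.    0.558]
```

Request:
servo_tool --motion '[{"wx": 0,"wy": 0,"wz": 0,"dx": 0,"dy": 0,"dz": -0.2,"fingers": 0.6},{"wx": 0,"wy": 0,"wz": 0,"dx": 0,"dy": 0,"dz": -0.6,"fingers": 0.6},{"wx": 0,"wy": 0,"wz": 0.07,"dx": 0,"dy": 0,"dz": -1.0,"fingers": 0.6},{"wx": 0,"wy": 0,"wz": 0.14,"dx": 0,"dy": 0,"dz": -1.0,"fingers": 0.6},{"wx": 0,"wy": 0,"wz": 0.21,"dx": 0,"dy": 0,"dz": -1.0,"fingers": 0.6},{"wx": 0,"wy": 0,"wz": 0.28,"dx": 0,"dy": 0,"dz": -1.0,"fingers": 0.6},{"wx": 0,"wy": 0,"wz": 0.35,"dx": 0,"dy": 0,"dz": -1.0,"fingers": 0.6},{"wx": 0,"wy": 0,"wz": 0.42,"dx": 0,"dy": 0,"dz": -1.0,"fingers": 0.6},{"wx": 0,"wy": 0,"wz": 0.49,"dx": 0,"dy": 0,"dz": -1.0,"fingers": 0.6},{"wx": 0,"wy": 0,"wz": 0.558,"dx": 0,"dy": 0,"dz": -1.0,"fingers": 0.6}]'

```text
clock: 5.9
eef_pos: [444.1, 66.9, 114.9]
eef_rot: [3.141, 0.0, 1.687]
wrist_force: [0.3, -0.4, -0.5]
finger_gap: 28.7
finger_force: 15.0
```

Request:
servo_tool --motion '[{"wx": 0,"wy": 0,"wz": 0,"dx": -0.3,"dy": -0.03,"dz": 0,"fingers": 0.6},{"wx": 0,"wy": 0,"wz": 0,"dx": -0.6,"dy": -0.06,"dz": 0,"fingers": 0.6},{"wx": 0,"wy": 0,"wz": 0,"dx": -0.9,"dy": -0.1,"dz": 0,"fingers": 0.6}]'

```text
clock: 6.2
eef_pos: [445.1, -24.6, 115.0]
eef_rot: [3.141, 0.0, 1.693]
wrist_force: [-0.6, 0.2, -0.8]
finger_gap: 28.7
finger_force: 15.0
```

Request:
servo_tool --motion '[{"wx": 0,"wy": 0,"wz": 0,"dx": -0.3,"dy": -0.03,"dz": 0,"fingers": 0.6},{"wx": 0,"wy": 0,"wz": 0,"dx": -0.6,"dy": -0.06,"dz": 0,"fingers": 0.6},{"wx": 0,"wy": 0,"wz": 0,"dx": -0.9,"dy": -0.1,"dz": 0,"fingers": 0.6}]'

```text
clock: 6.5
eef_pos: [446.1, -115.5, 115.0]
eef_rot: [3.141, 0.0, 1.693]
wrist_force: [0.3, -0.3, 0.1]
finger_gap: 28.6
finger_force: 15.0
```

Request:
servo_tool --motion '[{"wx": 0,"wy": 0,"wz": 0,"dx": -0.3,"dy": -0.03,"dz": 0,"fingers": 0.6},{"wx": 0,"wy": 0,"wz": 0,"dx": -0.6,"dy": -0.06,"dz": 0,"fingers": 0.6},{"wx": 0,"wy": 0,"wz": 0,"dx": -0.9,"dy": -0.1,"dz": 0.1,"fingers": 0.6},{"wx": 0,"wy": 0,"wz": 0,"dx": -0.9,"dy": -0.1,"dz": 0.3,"fingers": 0.6},{"wx": 0,"wy": 0,"wz": 0,"dx": -0.9,"dy": -0.1,"dz": 0.5,"fingers": 0.6},{"wx": 0,"wy": 0,"wz": 0,"dx": -0.9,"dy": -0.1,"dz": 0.5,"fingers": 0.6},{"wx": 0,"wy": 0,"wz": 0,"dx": -0.9,"dy": -0.1,"dz": 0.5,"fingers": 0.6}]'

```text
clock: 7.2
eef_pos: [447.3, -204.7, 65.2]
eef_rot: [3.141, 0.0, 1.693]
wrist_force: [0.3, 0.1, -0.4]
finger_gap: 28.8
finger_force: 15.0
```

```bash
python3 mv.py 448.7 -205.3 38 1.693
python3 - <<'E'
from h import *
p=camera("side"); save(p,"g2.png",(245,130,325,210),7)
p=camera("top"); save(p,"g2t.png",(255,180,315,240),8)
E
```

```text
pos [ 447.283 -204.724   65.18 ] rot [3.141 0.    1.693] gap 28.8 F [ 0.28   0.079 -0.387] t 7.2
d(units) [-0.007  0.013  0.272] w [ 0.  0. -0.]
```

View pics/g2.png

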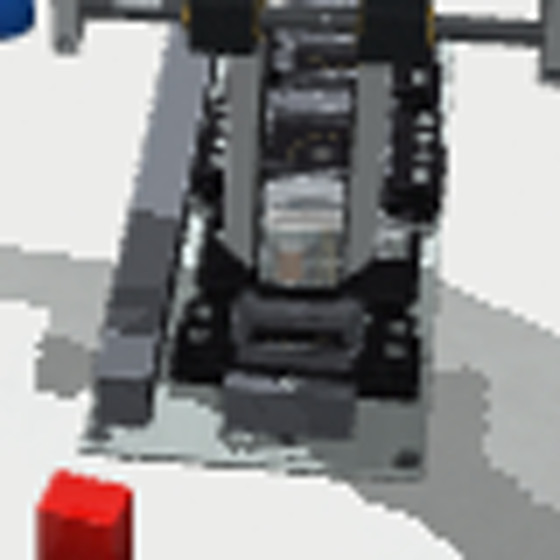

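The picture shows the relay hanging centred over the slim mouth: foot at (300,283), mouth centre at (302,335). I'll lower it slowly.

Request:
servo_tool --motion '[{"wx": 0,"wy": 0,"wz": 0,"dx": -0.01,"dy": 0.01,"dz": 0.05,"fingers": 0.6},{"wx": 0,"wy": 0,"wz": 0,"dx": -0.01,"dy": 0.01,"dz": 0.1,"fingers": 0.6},{"wx": 0,"wy": 0,"wz": 0,"dx": -0.01,"dy": 0.01,"dz": 0.14,"fingers": 0.6},{"wx": 0,"wy": 0,"wz": 0,"dx": -0.01,"dy": 0.01,"dz": 0.17,"fingers": 0.6},{"wx": 0,"wy": 0,"wz": 0,"dx": -0.01,"dy": 0.01,"dz": 0.2,"fingers": 0.6},{"wx": 0,"wy": 0,"wz": 0,"dx": -0.01,"dy": 0.01,"dz": 0.22,"fingers": 0.6},{"wx": 0,"wy": 0,"wz": 0,"dx": -0.01,"dy": 0.01,"dz": 0.24,"fingers": 0.6},{"wx": 0,"wy": 0,"wz": 0,"dx": -0.01,"dy": 0.01,"dz": 0.24,"fingers": 0.6}]'

```text
clock: 8.1
eef_pos: [448.1, -205.5, 40.2]
eef_rot: [-3.141, -0.0, 1.693]
wrist_force: [0.2, 0.4, 0.8]
finger_gap: 28.8
finger_force: 15.0
```

Request:
servo_tool --motion '[{"wx": 0,"wy": 0,"wz": 0,"dx": 0,"dy": 0,"dz": 0.01,"fingers": 0.6},{"wx": 0,"wy": 0,"wz": 0,"dx": 0,"dy": 0,"dz": 0.02,"fingers": 0.6},{"wx": 0,"wy": 0,"wz": 0,"dx": 0,"dy": 0,"dz": 0.025,"fingers": 0.6},{"wx": 0,"wy": 0,"wz": 0,"dx": 0,"dy": 0,"dz": 0.025,"fingers": 0.6}]'

```text
clock: 8.5
eef_pos: [448.3, -205.6, 38.1]
eef_rot: [3.142, 0.0, 1.693]
wrist_force: [-0.5, 0.9, 2.9]
finger_gap: 28.7
finger_force: 15.0
```

Request:
servo_tool --motion '[{"wx": 0,"wy": 0,"wz": 0,"dx": 0,"dy": 0,"dz": 0,"fingers": 0.3},{"wx": 0,"wy": 0,"wz": 0,"dx": 0,"dy": 0,"dz": 0,"fingers": 0.1},{"wx": 0,"wy": 0,"wz": 0,"dx": 0,"dy": 0,"dz": 0,"fingers": 0},{"wx": 0,"wy": 0,"wz": 0,"dx": 0,"dy": 0,"dz": -0.1,"fingers": 0},{"wx": 0,"wy": 0,"wz": 0,"dx": 0,"dy": 0,"dz": -0.4,"fingers": 0},{"wx": 0,"wy": 0,"wz": 0,"dx": 0,"dy": 0,"dz": -0.85,"fingers": 0}]'

```text
clock: 9.1
eef_pos: [447.2, -205.1, 123.0]
eef_rot: [-3.139, -0.002, 1.693]
wrist_force: [0.3, -1.0, 0.4]
finger_gap: 46.6
finger_force: 0.0
```

Request:
servo_tool --motion '[{"wx": 0,"wy": 0,"wz": 0,"dx": 0.3,"dy": 0.12,"dz": 0,"fingers": 0},{"wx": 0,"wy": 0,"wz": 0,"dx": 0.6,"dy": 0.24,"dz": 0,"fingers": 0},{"wx": 0,"wy": 0,"wz": 0,"dx": 0.87,"dy": 0.36,"dz": 0,"fingers": 0}]'

```text
clock: 9.4
eef_pos: [473.6, -113.8, 124.0]
eef_rot: [3.14, 0.0, 1.692]
wrist_force: [-0.2, -0.5, -0.4]
finger_gap: 47.0
finger_force: 0.0
```

Request:
servo_tool --motion '[{"wx": 0,"wy": 0,"wz": 0,"dx": 0.3,"dy": 0.12,"dz": 0,"fingers": 0},{"wx": 0,"wy": 0,"wz": 0,"dx": 0.6,"dy": 0.24,"dz": 0,"fingers": 0},{"wx": 0,"wy": 0,"wz": 0,"dx": 0.87,"dy": 0.36,"dz": 0,"fingers": 0}]'

```text
clock: 9.7
eef_pos: [498.7, -22.6, 123.8]
eef_rot: [3.141, 0.0, 1.693]
wrist_force: [-0.2, -0.1, -0.1]
finger_gap: 47.0
finger_force: 0.0
```

Request:
servo_tool --motion '[{"wx": 0,"wy": 0,"wz": 0,"dx": 0.3,"dy": 0.12,"dz": 0,"fingers": 0},{"wx": 0,"wy": 0,"wz": 0,"dx": 0.6,"dy": 0.24,"dz": 0,"fingers": 0},{"wx": 0,"wy": 0,"wz": 0,"dx": 0.87,"dy": 0.36,"dz": 0,"fingers": 0}]'

```text
clock: 10.0
eef_pos: [523.9, 68.1, 123.8]
eef_rot: [3.141, -0.0, 1.693]
wrist_force: [0.5, -0.4, 0.1]
finger_gap: 47.2
finger_force: 0.0
```

Request:
servo_tool --motion '[{"wx": 0,"wy": 0,"wz": -0.07,"dx": 0.3,"dy": 0.12,"dz": 0,"fingers": 0},{"wx": 0,"wy": 0,"wz": -0.14,"dx": 0.6,"dy": 0.24,"dz": 0,"fingers": 0},{"wx": 0,"wy": 0,"wz": -0.21,"dx": 0.87,"dy": 0.36,"dz": 0,"fingers": 0},{"wx": 0,"wy": 0,"wz": -0.28,"dx": 0.87,"dy": 0.36,"dz": 0,"fingers": 0},{"wx": 0,"wy": 0,"wz": -0.35,"dx": 0.87,"dy": 0.36,"dz": 0,"fingers": 0},{"wx": 0,"wy": 0,"wz": -0.43,"dx": 0.87,"dy": 0.36,"dz": 0,"fingers": 0},{"wx": 0,"wy": 0,"wz": -0.5,"dx": 0.87,"dy": 0.36,"dz": 0.1,"fingers": 0},{"wx": 0,"wy": 0,"wz": -0.58,"dx": 0.87,"dy": 0.36,"dz": 0.2,"fingers": 0},{"wx": 0,"wy": 0,"wz": -0.66,"dx": 0.87,"dy": 0.36,"dz": 0.3,"fingers": 0},{"wx": 0,"wy": 0,"wz": -0.743,"dx": 0.87,"dy": 0.36,"dz": 0.35,"fingers": 0}]'

```text
clock: 11.0
eef_pos: [548.6, 157.3, 87.9]
eef_rot: [-3.141, -0.0, -3.134]
wrist_force: [-0.2, 0.0, 0.1]
finger_gap: 47.2
finger_force: 0.0
```

```bash
python3 mv.py 547.5 158.3 16 3.18
python3 - <<'E'
from fit import *
S=camera("side"); save(S,"g3.png",(165,225,255,315),6)
T=camera("top")
for p in(S,T):
  for k,n,a,b,z in(("relay_slim",(448.5,-205.3),13,29,22.5),):
    m=mask(k,p,n,z+20)
    print(k,None if m is None else fit(lambda x,y,t: box(x,y,t,a,b,z,z+32),[(p,m)],n,[-1.45]))
save(S,"r1.png",(245,130,325,210),7)
E
```

```text
pos [548.585 157.319  87.876] rot [-3.141 -0.    -3.134] gap 47.2 F [-0.205  0.013  0.139] t 11.0
d(units) [0.01  0.01  0.719] w [-0.    -0.    -0.016]
relay_slim (array([ 447.09246056, -207.30855169,   -1.37047126]), np.float64(0.7627382278442383))
relay_slim (array([ 447.60143878, -204.0093385 ,   -1.45395346]), np.float64(0.8129844665527344))
```

View pics/g3.png

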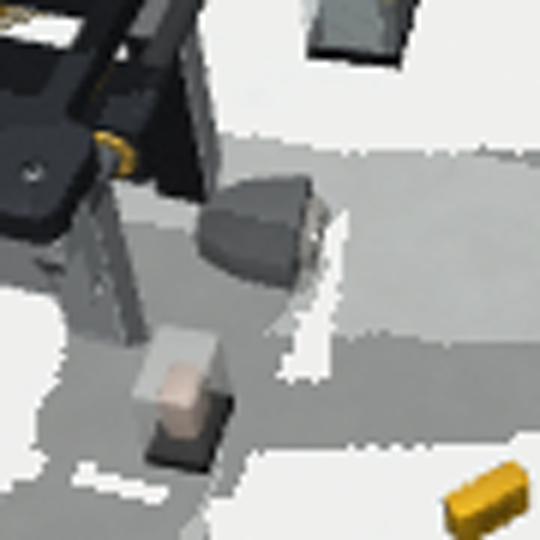

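View pics/r1.png

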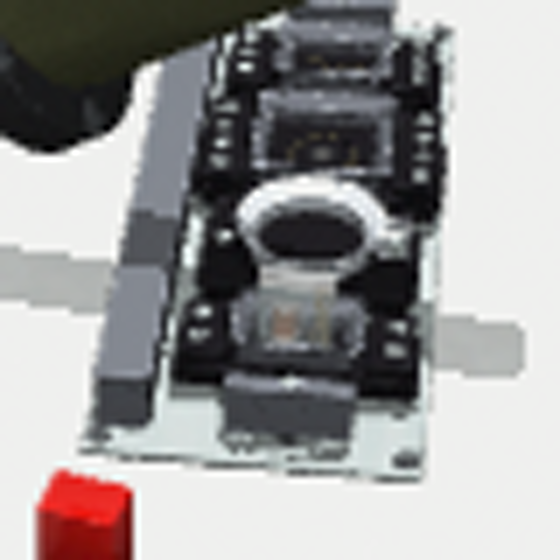

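The slim relay stands squarely in its socket at (300,325). The gripper is over the cube relay at crop (185,400), and the hood is clear of the fingers.

Request:
servo_tool --motion '[{"wx": 0,"wy": 0,"wz": -0.015,"dx": 0.01,"dy": 0.01,"dz": 0.3,"fingers": 0},{"wx": 0,"wy": 0,"wz": -0.015,"dx": 0.01,"dy": 0.01,"dz": 0.55,"fingers": 0},{"wx": 0,"wy": 0,"wz": -0.015,"dx": 0.01,"dy": 0.01,"dz": 0.7,"fingers": 0},{"wx": 0,"wy": 0,"wz": -0.015,"dx": 0.01,"dy": 0.01,"dz": 0.7,"fingers": 0},{"wx": 0,"wy": 0,"wz": -0.015,"dx": 0.01,"dy": 0.01,"dz": 0.7,"fingers": 0.3},{"wx": 0,"wy": 0,"wz": -0.015,"dx": 0.01,"dy": 0.01,"dz": 0.7,"fingers": 0.6},{"wx": 0,"wy": 0,"wz": -0.015,"dx": 0.01,"dy": 0.01,"dz": 0.7,"fingers": 0.6},{"wx": 0,"wy": 0,"wz": -0.015,"dx": 0.01,"dy": 0.01,"dz": 0.7,"fingers": 0.6},{"wx": 0,"wy": 0,"wz": -0.015,"dx": 0.01,"dy": 0.01,"dz": 0.7,"fingers": 0.6}]'

```text
clock: 12.1
eef_pos: [548.5, 158.5, 19.1]
eef_rot: [3.141, 0.002, -3.111]
wrist_force: [-0.7, -0.1, 7.1]
finger_gap: 27.6
finger_force: 14.9
```

```bash
python3 mv.py 470.5 -384 120 1.693
```

```text
pos [548.454 158.497  19.13 ] rot [ 3.141  0.002 -3.111] gap 27.6 F [-0.687 -0.109  7.091] t 12.1
d(units) [ 0.945 -5.398 -1.012] w [0.001 0.001 0.74 ]
```

Request:
servo_tool --motion '[{"wx": 0,"wy": 0,"wz": 0,"dx": 0,"dy": 0,"dz": -0.2,"fingers": 0.6},{"wx": 0,"wy": 0,"wz": 0.07,"dx": 0,"dy": 0,"dz": -0.6,"fingers": 0.6},{"wx": 0,"wy": 0,"wz": 0.14,"dx": 0,"dy": 0,"dz": -1.0,"fingers": 0.6},{"wx": 0,"wy": 0,"wz": 0.21,"dx": 0,"dy": 0,"dz": -1.0,"fingers": 0.6},{"wx": 0,"wy": 0,"wz": 0.28,"dx": 0,"dy": 0,"dz": -1.0,"fingers": 0.6},{"wx": 0,"wy": 0,"wz": 0.35,"dx": 0,"dy": 0,"dz": -1.0,"fingers": 0.6},{"wx": 0,"wy": 0,"wz": 0.42,"dx": 0,"dy": 0,"dz": -1.0,"fingers": 0.6},{"wx": 0,"wy": 0,"wz": 0.49,"dx": 0,"dy": 0,"dz": -1.0,"fingers": 0.6},{"wx": 0,"wy": 0,"wz": 0.56,"dx": 0,"dy": 0,"dz": -1.0,"fingers": 0.6},{"wx": 0,"wy": 0,"wz": 0.63,"dx": 0,"dy": 0,"dz": -1.0,"fingers": 0.6}]'

```text
clock: 13.1
eef_pos: [547.8, 158.3, 118.3]
eef_rot: [3.141, 0.0, 1.907]
wrist_force: [-0.7, -0.3, 0.1]
finger_gap: 27.8
finger_force: 14.9
```

Request:
servo_tool --motion '[{"wx": 0,"wy": 0,"wz": 0.06,"dx": 0,"dy": 0,"dz": 0,"fingers": 0.6},{"wx": 0,"wy": 0,"wz": 0.11,"dx": 0,"dy": 0,"dz": 0,"fingers": 0.6},{"wx": 0,"wy": 0,"wz": 0.11,"dx": 0,"dy": 0,"dz": 0,"fingers": 0.6}]'

```text
clock: 13.4
eef_pos: [547.8, 158.4, 118.2]
eef_rot: [3.141, -0.0, 1.691]
wrist_force: [0.6, -0.0, -0.7]
finger_gap: 27.7
finger_force: 14.9
```

Request:
servo_tool --motion '[{"wx": 0,"wy": 0,"wz": 0,"dx": -0.3,"dy": -0.08,"dz": 0,"fingers": 0.6},{"wx": 0,"wy": 0,"wz": 0,"dx": -0.6,"dy": -0.16,"dz": 0,"fingers": 0.6},{"wx": 0,"wy": 0,"wz": 0,"dx": -0.88,"dy": -0.24,"dz": 0,"fingers": 0.6}]'

```text
clock: 13.7
eef_pos: [534.4, 67.1, 118.1]
eef_rot: [3.141, 0.0, 1.697]
wrist_force: [0.1, 0.8, -0.5]
finger_gap: 27.9
finger_force: 14.9
```

Request:
servo_tool --motion '[{"wx": 0,"wy": 0,"wz": 0,"dx": -0.3,"dy": -0.08,"dz": 0,"fingers": 0.6},{"wx": 0,"wy": 0,"wz": 0,"dx": -0.6,"dy": -0.16,"dz": 0,"fingers": 0.6},{"wx": 0,"wy": 0,"wz": 0,"dx": -0.88,"dy": -0.24,"dz": 0,"fingers": 0.6}]'

```text
clock: 14.0
eef_pos: [521.3, -23.5, 118.2]
eef_rot: [3.141, 0.0, 1.696]
wrist_force: [0.3, 0.1, -1.1]
finger_gap: 28.1
finger_force: 14.9
```

Request:
servo_tool --motion '[{"wx": 0,"wy": 0,"wz": 0,"dx": -0.3,"dy": -0.08,"dz": 0,"fingers": 0.6},{"wx": 0,"wy": 0,"wz": 0,"dx": -0.6,"dy": -0.16,"dz": 0,"fingers": 0.6},{"wx": 0,"wy": 0,"wz": 0,"dx": -0.88,"dy": -0.24,"dz": 0,"fingers": 0.6}]'

```text
clock: 14.3
eef_pos: [508.2, -113.8, 118.3]
eef_rot: [3.141, 0.0, 1.696]
wrist_force: [0.1, 0.2, -0.2]
finger_gap: 28.0
finger_force: 14.9
```

Request:
servo_tool --motion '[{"wx": 0,"wy": 0,"wz": 0,"dx": -0.3,"dy": -0.08,"dz": 0,"fingers": 0.6},{"wx": 0,"wy": 0,"wz": 0,"dx": -0.6,"dy": -0.16,"dz": 0,"fingers": 0.6},{"wx": 0,"wy": 0,"wz": 0,"dx": -0.88,"dy": -0.24,"dz": 0,"fingers": 0.6}]'

```text
clock: 14.6
eef_pos: [495.1, -204.1, 118.2]
eef_rot: [3.141, 0.0, 1.696]
wrist_force: [0.2, -0.2, -0.2]
finger_gap: 28.0
finger_force: 14.9
```

Request:
servo_tool --motion '[{"wx": 0,"wy": 0,"wz": 0,"dx": -0.3,"dy": -0.08,"dz": 0,"fingers": 0.6},{"wx": 0,"wy": 0,"wz": 0,"dx": -0.6,"dy": -0.16,"dz": 0,"fingers": 0.6},{"wx": 0,"wy": 0,"wz": 0,"dx": -0.88,"dy": -0.24,"dz": 0,"fingers": 0.6}]'

```text
clock: 14.9
eef_pos: [481.9, -294.3, 118.2]
eef_rot: [3.141, 0.0, 1.696]
wrist_force: [-0.5, -0.8, 0.2]
finger_gap: 28.6
finger_force: 14.9
```

Request:
servo_tool --motion '[{"wx": 0,"wy": 0,"wz": 0,"dx": -0.3,"dy": -0.08,"dz": 0,"fingers": 0.6},{"wx": 0,"wy": 0,"wz": 0,"dx": -0.6,"dy": -0.16,"dz": 0,"fingers": 0.6},{"wx": 0,"wy": 0,"wz": 0,"dx": -0.88,"dy": -0.24,"dz": 0.2,"fingers": 0.6},{"wx": 0,"wy": 0,"wz": 0,"dx": -0.88,"dy": -0.24,"dz": 0.4,"fingers": 0.6},{"wx": 0,"wy": 0,"wz": 0,"dx": -0.88,"dy": -0.24,"dz": 0.4,"fingers": 0.6},{"wx": 0,"wy": 0,"wz": 0,"dx": -0.88,"dy": -0.24,"dz": 0.4,"fingers": 0.6},{"wx": 0,"wy": 0,"wz": 0,"dx": -0.88,"dy": -0.24,"dz": 0.4,"fingers": 0.6}]'

```text
clock: 15.6
eef_pos: [469.8, -383.1, 79.3]
eef_rot: [3.14, 0.001, 1.695]
wrist_force: [-0.2, 0.5, 0.8]
finger_gap: 27.6
finger_force: 14.9
```

```bash
python3 mv.py 470.5 -384 42 1.693
python3 - <<'E'
from fit import *
S=camera("side"); save(S,"g4.png",(240,100,330,190),6)
T=camera("top")
for p in(S,T):
    z=read_state()["eef_pos"][2]-19.1
    m=mask("relay_cube",p,(470,-384),z+20)
    print(None if m is None else fit(lambda x,y,t: box(x,y,t,20,28,z,z+38),[(p,m)],(470,-384),[-1.45]))
E
```

```text
pos [ 469.754 -383.109   79.346] rot [3.14  0.001 1.695] gap 27.6 F [-0.195  0.493  0.757] t 15.6
d(units) [-0.009  0.006  0.373] w [0.001 0.001 0.001]
(array([ 470.44183244, -379.4068548 ,   -1.39586864]), np.float64(0.9061691761016846))
None
```

View pics/g4.png

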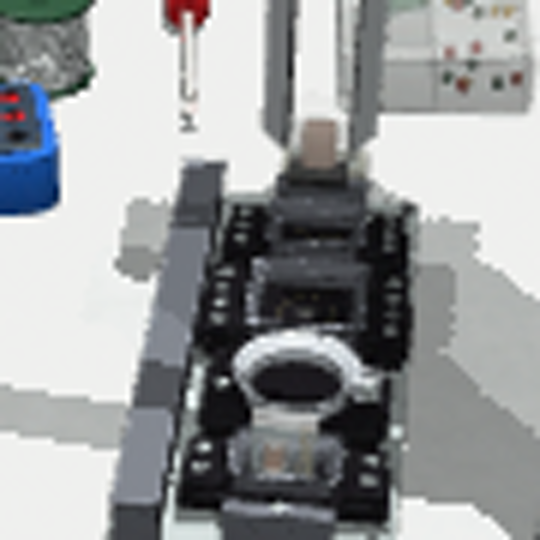

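The picture shows the cube relay hanging over the far socket: foot at (318,180), mouth at (320,230). I'll lower it with a small along-rail correction.

Request:
servo_tool --motion '[{"wx": 0,"wy": 0,"wz": 0,"dx": -0.015,"dy": 0.005,"dz": 0.06,"fingers": 0.6},{"wx": 0,"wy": 0,"wz": 0,"dx": -0.015,"dy": 0.005,"dz": 0.12,"fingers": 0.6},{"wx": 0,"wy": 0,"wz": 0,"dx": -0.015,"dy": 0.005,"dz": 0.18,"fingers": 0.6},{"wx": 0,"wy": 0,"wz": 0,"dx": -0.015,"dy": 0.005,"dz": 0.23,"fingers": 0.6},{"wx": 0,"wy": 0,"wz": 0,"dx": -0.015,"dy": 0.005,"dz": 0.27,"fingers": 0.6},{"wx": 0,"wy": 0,"wz": 0,"dx": -0.015,"dy": 0.005,"dz": 0.3,"fingers": 0.6},{"wx": 0,"wy": 0,"wz": 0,"dx": -0.015,"dy": 0.005,"dz": 0.33,"fingers": 0.6},{"wx": 0,"wy": 0,"wz": 0,"dx": -0.015,"dy": 0.005,"dz": 0.34,"fingers": 0.6}]'

```text
clock: 16.6
eef_pos: [469.7, -384.7, 43.7]
eef_rot: [-3.141, -0.0, 1.693]
wrist_force: [-0.4, -0.4, 0.0]
finger_gap: 28.3
finger_force: 14.9
```

Request:
servo_tool --motion '[{"wx": 0,"wy": 0,"wz": 0,"dx": 0,"dy": 0,"dz": 0.01,"fingers": 0.6},{"wx": 0,"wy": 0,"wz": 0,"dx": 0,"dy": 0,"dz": 0.02,"fingers": 0.6},{"wx": 0,"wy": 0,"wz": 0,"dx": 0,"dy": 0,"dz": 0.025,"fingers": 0.6},{"wx": 0,"wy": 0,"wz": 0,"dx": 0,"dy": 0,"dz": 0.025,"fingers": 0.6}]'

```text
clock: 17.0
eef_pos: [469.9, -384.7, 41.7]
eef_rot: [3.141, 0.0, 1.693]
wrist_force: [0.2, 0.8, 1.7]
finger_gap: 28.1
finger_force: 14.9
```

Request:
servo_tool --motion '[{"wx": 0,"wy": 0,"wz": 0,"dx": 0,"dy": 0,"dz": 0.005,"fingers": 0.6},{"wx": 0,"wy": 0,"wz": 0,"dx": 0,"dy": 0,"dz": 0.005,"fingers": 0.3},{"wx": 0,"wy": 0,"wz": 0,"dx": 0,"dy": 0,"dz": 0.005,"fingers": 0.1},{"wx": 0,"wy": 0,"wz": 0,"dx": 0,"dy": 0,"dz": 0.005,"fingers": 0},{"wx": 0,"wy": 0,"wz": 0,"dx": 0,"dy": 0,"dz": -0.1,"fingers": 0},{"wx": 0,"wy": 0,"wz": 0,"dx": 0,"dy": 0,"dz": -0.4,"fingers": 0},{"wx": 0,"wy": 0,"wz": 0,"dx": 0,"dy": 0,"dz": -0.85,"fingers": -0.2}]'

```text
clock: 17.7
eef_pos: [469.0, -383.9, 126.1]
eef_rot: [-3.139, -0.003, 1.693]
wrist_force: [1.2, -1.5, 1.0]
finger_gap: 52.0
finger_force: 0.0
```

Request:
servo_tool --motion '[{"wx": 0,"wy": 0,"wz": 0,"dx": 0.3,"dy": 0.1,"dz": 0,"fingers": -0.4},{"wx": 0,"wy": 0,"wz": 0,"dx": 0.6,"dy": 0.2,"dz": 0,"fingers": -0.4},{"wx": 0,"wy": 0,"wz": 0,"dx": 0.875,"dy": 0.31,"dz": 0,"fingers": -0.4}]'

```text
clock: 18.0
eef_pos: [490.0, -293.0, 127.5]
eef_rot: [3.141, 0.001, 1.692]
wrist_force: [-0.1, -0.5, -0.9]
finger_gap: 65.6
finger_force: 0.0
```

Request:
servo_tool --motion '[{"wx": 0,"wy": 0,"wz": 0,"dx": 0.3,"dy": 0.1,"dz": 0,"fingers": -0.4},{"wx": 0,"wy": 0,"wz": 0,"dx": 0.6,"dy": 0.2,"dz": 0,"fingers": -0.4},{"wx": 0,"wy": 0,"wz": 0,"dx": 0.875,"dy": 0.31,"dz": 0,"fingers": -0.4}]'

```text
clock: 18.3
eef_pos: [510.2, -202.1, 127.3]
eef_rot: [3.141, 0.0, 1.693]
wrist_force: [-0.1, -0.8, -0.5]
finger_gap: 65.6
finger_force: 0.0
```

Request:
servo_tool --motion '[{"wx": 0,"wy": 0,"wz": 0,"dx": 0.3,"dy": 0.1,"dz": 0,"fingers": -0.4},{"wx": 0,"wy": 0,"wz": 0,"dx": 0.6,"dy": 0.2,"dz": 0,"fingers": -0.4},{"wx": 0,"wy": 0,"wz": 0,"dx": 0.875,"dy": 0.31,"dz": 0,"fingers": -0.4}]'

```text
clock: 18.6
eef_pos: [530.4, -111.4, 127.3]
eef_rot: [3.141, 0.0, 1.693]
wrist_force: [0.3, -0.2, 0.1]
finger_gap: 65.5
finger_force: 0.0
```

Request:
servo_tool --motion '[{"wx": 0,"wy": 0,"wz": 0,"dx": 0.3,"dy": 0.1,"dz": 0,"fingers": -0.4},{"wx": 0,"wy": 0,"wz": 0,"dx": 0.6,"dy": 0.2,"dz": 0,"fingers": -0.4},{"wx": 0,"wy": 0,"wz": 0.01,"dx": 0.875,"dy": 0.31,"dz": 0,"fingers": -0.4},{"wx": 0,"wy": 0,"wz": 0.01,"dx": 0.875,"dy": 0.31,"dz": 0.2,"fingers": -0.4},{"wx": 0,"wy": 0,"wz": 0.01,"dx": 0.875,"dy": 0.31,"dz": 0.3,"fingers": -0.4},{"wx": 0,"wy": 0,"wz": 0.01,"dx": 0.875,"dy": 0.31,"dz": 0.3,"fingers": -0.4},{"wx": 0,"wy": 0,"wz": 0.01,"dx": 0.875,"dy": 0.31,"dz": 0.3,"fingers": -0.4}]'

```text
clock: 19.3
eef_pos: [550.4, -22.7, 97.0]
eef_rot: [3.141, 0.0, 1.672]
wrist_force: [-0.1, 0.4, -0.1]
finger_gap: 65.8
finger_force: 0.0
```

```bash
python3 mv.py 551.5 -22.2 28 1.67
python3 - <<'E'
from fit import *
S=camera("side")
a=cv2.resize(S["image"][180:280,190:290],None,fx=4,fy=4,interpolation=cv2.INTER_CUBIC)
b=cv2.resize(S["image"][120:200,255:335],(400,400),interpolation=cv2.INTER_CUBIC)
cv2.imwrite("pics/g5.png",np.hstack([a,b])[:,:,::-1])
E
```

```text
pos [550.363 -22.735  96.98 ] rot [3.141 0.    1.672] gap 65.8 F [-0.079  0.441 -0.081] t 19.3
d(units) [0.004 0.012 0.69 ] w [0.    0.    0.001]
```

View pics/g5.png

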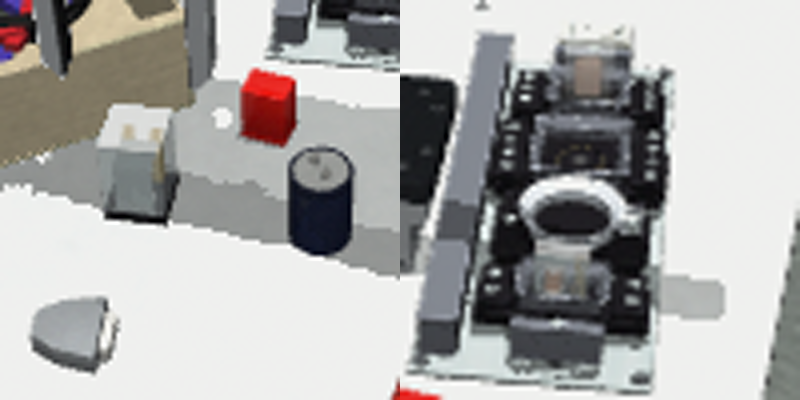

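The right half of the picture shows the slim and cube relays both seated. In the left half the open fingers stand either side of the big relay at (140,160), clear of the tray, which is about 65 mm high.

Request:
servo_tool --motion '[{"wx": 0,"wy": 0,"wz": 0,"dx": 0,"dy": 0.01,"dz": 0.25,"fingers": -0.4},{"wx": 0,"wy": 0,"wz": 0,"dx": 0,"dy": 0.01,"dz": 0.5,"fingers": -0.4},{"wx": 0,"wy": 0,"wz": 0,"dx": 0,"dy": 0.01,"dz": 0.69,"fingers": -0.4},{"wx": 0,"wy": 0,"wz": 0,"dx": 0,"dy": 0.01,"dz": 0.69,"fingers": -0.2},{"wx": 0,"wy": 0,"wz": 0,"dx": 0,"dy": 0.01,"dz": 0.69,"fingers": 0.1},{"wx": 0,"wy": 0,"wz": 0,"dx": 0,"dy": 0.01,"dz": 0.69,"fingers": 0.4},{"wx": 0,"wy": 0,"wz": 0,"dx": 0,"dy": 0.01,"dz": 0.69,"fingers": 0.5},{"wx": 0,"wy": 0,"wz": 0,"dx": 0,"dy": 0.01,"dz": 0.69,"fingers": 0.5},{"wx": 0,"wy": 0,"wz": 0,"dx": 0,"dy": 0.01,"dz": 0.69,"fingers": 0.5},{"wx": 0,"wy": 0,"wz": 0,"dx": 0,"dy": 0.01,"dz": 0.69,"fingers": 0.5}]' --newtons 20

```text
clock: 20.35
eef_pos: [551.8, -22.2, 28.6]
eef_rot: [3.14, 0.0, 1.673]
wrist_force: [-1.5, -0.6, 6.9]
finger_gap: 35.7
finger_force: 20.0
```

```bash
python3 mv.py 463.3 -324.4 120 1.693
```

```text
pos [551.848 -22.2    28.608] rot [3.14  0.    1.673] gap 35.7 F [-1.478 -0.629  6.919] t 20.4
d(units) [-2.917 -1.187 -0.915] w [ 0.001  0.    -0.01 ]
```

Request:
servo_tool --motion '[{"wx": 0,"wy": 0,"wz": 0,"dx": 0,"dy": 0,"dz": -0.2,"fingers": 0.5},{"wx": 0,"wy": 0,"wz": 0,"dx": 0,"dy": 0,"dz": -0.6,"fingers": 0.5},{"wx": 0,"wy": 0,"wz": -0.01,"dx": 0,"dy": 0,"dz": -1.0,"fingers": 0.5},{"wx": 0,"wy": 0,"wz": -0.01,"dx": 0,"dy": 0,"dz": -1.0,"fingers": 0.5}]'

```text
clock: 20.75
eef_pos: [553.6, -22.3, 133.0]
eef_rot: [3.133, 0.002, 1.693]
wrist_force: [-0.3, -0.7, -0.9]
finger_gap: 35.8
finger_force: 20.0
```

Request:
servo_tool --motion '[{"wx": 0,"wy": 0,"wz": 0,"dx": -0.3,"dy": -0.13,"dz": 0,"fingers": 0.5},{"wx": 0,"wy": 0,"wz": 0,"dx": -0.64,"dy": -0.28,"dz": 0,"fingers": 0.5},{"wx": 0,"wy": 0,"wz": 0,"dx": -0.96,"dy": -0.415,"dz": 0,"fingers": 0.5}]'

```text
clock: 21.05
eef_pos: [521.0, -123.4, 127.0]
eef_rot: [-3.141, -0.0, 1.693]
wrist_force: [0.9, -0.4, -0.6]
finger_gap: 35.5
finger_force: 20.0
```

Request:
servo_tool --motion '[{"wx": 0,"wy": 0,"wz": 0,"dx": -0.3,"dy": -0.13,"dz": 0,"fingers": 0.5},{"wx": 0,"wy": 0,"wz": 0,"dx": -0.64,"dy": -0.28,"dz": 0,"fingers": 0.5},{"wx": 0,"wy": 0,"wz": 0,"dx": -0.96,"dy": -0.415,"dz": 0,"fingers": 0.5}]'

```text
clock: 21.35
eef_pos: [491.4, -224.0, 127.0]
eef_rot: [-3.141, -0.0, 1.693]
wrist_force: [1.1, -0.6, -1.2]
finger_gap: 35.9
finger_force: 20.0
```

Request:
servo_tool --motion '[{"wx": 0,"wy": 0,"wz": 0,"dx": -0.3,"dy": -0.13,"dz": 0,"fingers": 0.5},{"wx": 0,"wy": 0,"wz": 0,"dx": -0.64,"dy": -0.28,"dz": 0,"fingers": 0.5},{"wx": 0,"wy": 0,"wz": 0,"dx": -0.96,"dy": -0.415,"dz": 0.1,"fingers": 0.5},{"wx": 0,"wy": 0,"wz": 0,"dx": -0.96,"dy": -0.415,"dz": 0.3,"fingers": 0.5},{"wx": 0,"wy": 0,"wz": 0,"dx": -0.96,"dy": -0.415,"dz": 0.5,"fingers": 0.5},{"wx": 0,"wy": 0,"wz": 0,"dx": -0.96,"dy": -0.415,"dz": 0.5,"fingers": 0.5},{"wx": 0,"wy": 0,"wz": 0,"dx": -0.96,"dy": -0.415,"dz": 0.5,"fingers": 0.5}]'

```text
clock: 22.05
eef_pos: [462.7, -322.9, 77.6]
eef_rot: [-3.141, -0.0, 1.693]
wrist_force: [0.1, 0.3, -1.1]
finger_gap: 36.2
finger_force: 20.0
```

```bash
python3 mv.py 463.1 -324.4 51 1.693
python3 - <<'E'
from fit import *
z=read_state()["eef_pos"][2]-28.6
for n in("side","top"):
    p=camera(n); m=mask("relay_big",p,(463,-324),z+29)
    print(n,None if m is None else fit(lambda x,y,t: box(x,y,t,36,36,z,z+58),[(p,m)],(463,-324),[-1.45]))
E
```

```text
pos [ 462.749 -322.946   77.575] rot [-3.141 -0.     1.693] gap 36.2 F [ 0.121  0.313 -1.1  ] t 22.1
d(units) [-0.015  0.002  0.266] w [-0. -0. -0.]
side (array([ 463.86851771, -323.89770921,   -1.40121141]), np.float64(0.9385614395141602))
top None
```

Side fit agrees with the tool, so I'll lower it.

Request:
servo_tool --motion '[{"wx": 0,"wy": 0,"wz": 0,"dx": -0.012,"dy": 0,"dz": 0.05,"fingers": 0.5},{"wx": 0,"wy": 0,"wz": 0,"dx": -0.012,"dy": 0,"dz": 0.1,"fingers": 0.5},{"wx": 0,"wy": 0,"wz": 0,"dx": -0.012,"dy": 0,"dz": 0.14,"fingers": 0.5},{"wx": 0,"wy": 0,"wz": 0,"dx": -0.012,"dy": 0,"dz": 0.17,"fingers": 0.5},{"wx": 0,"wy": 0,"wz": 0,"dx": -0.012,"dy": 0,"dz": 0.2,"fingers": 0.5},{"wx": 0,"wy": 0,"wz": 0,"dx": -0.012,"dy": 0,"dz": 0.22,"fingers": 0.5},{"wx": 0,"wy": 0,"wz": 0,"dx": -0.012,"dy": 0,"dz": 0.24,"fingers": 0.5},{"wx": 0,"wy": 0,"wz": 0,"dx": -0.012,"dy": 0,"dz": 0.24,"fingers": 0.5}]'

```text
clock: 23.05
eef_pos: [462.8, -324.2, 53.2]
eef_rot: [-3.141, -0.0, 1.693]
wrist_force: [-0.1, -0.1, -0.5]
finger_gap: 35.9
finger_force: 20.0
```

Request:
servo_tool --motion '[{"wx": 0,"wy": 0,"wz": 0,"dx": 0,"dy": 0,"dz": 0.01,"fingers": 0.5},{"wx": 0,"wy": 0,"wz": 0,"dx": 0,"dy": 0,"dz": 0.015,"fingers": 0.5},{"wx": 0,"wy": 0,"wz": 0,"dx": 0,"dy": 0,"dz": 0.02,"fingers": 0.5},{"wx": 0,"wy": 0,"wz": 0,"dx": 0,"dy": 0,"dz": 0.02,"fingers": 0.5}]'

```text
clock: 23.45
eef_pos: [462.9, -324.3, 51.4]
eef_rot: [-3.142, -0.0, 1.693]
wrist_force: [-0.3, -0.2, -1.3]
finger_gap: 36.0
finger_force: 20.0
```

Request:
servo_tool --motion '[{"wx": 0,"wy": 0,"wz": 0,"dx": 0,"dy": 0,"dz": 0.005,"fingers": 0.5},{"wx": 0,"wy": 0,"wz": 0,"dx": 0,"dy": 0,"dz": 0.01,"fingers": 0.5},{"wx": 0,"wy": 0,"wz": 0,"dx": 0,"dy": 0,"dz": 0.01,"fingers": 0.5}]'

```text
clock: 23.75
eef_pos: [462.9, -324.3, 51.1]
eef_rot: [3.141, 0.0, 1.693]
wrist_force: [-2.8, 1.2, 7.5]
finger_gap: 35.8
finger_force: 20.0
```

Request:
servo_tool --motion '[{"wx": 0,"wy": 0,"wz": 0,"dx": 0,"dy": 0,"dz": 0.005,"fingers": 0.3},{"wx": 0,"wy": 0,"wz": 0,"dx": 0,"dy": 0,"dz": 0.005,"fingers": 0.1},{"wx": 0,"wy": 0,"wz": 0,"dx": 0,"dy": 0,"dz": 0.005,"fingers": -0.1},{"wx": 0,"wy": 0,"wz": 0,"dx": 0,"dy": 0,"dz": 0.005,"fingers": -0.2},{"wx": 0,"wy": 0,"wz": 0,"dx": 0,"dy": 0,"dz": -0.1,"fingers": -0.2},{"wx": 0,"wy": 0,"wz": 0,"dx": 0,"dy": 0,"dz": -0.4,"fingers": -0.2},{"wx": 0,"wy": 0,"wz": 0,"dx": 0,"dy": 0,"dz": -0.85,"fingers": -0.2}]'

```text
clock: 24.45
eef_pos: [462.0, -323.6, 135.3]
eef_rot: [-3.139, -0.003, 1.693]
wrist_force: [0.4, -0.6, 0.5]
finger_gap: 56.4
finger_force: 0.0
```

Request:
servo_tool --motion '[{"wx": 0,"wy": 0,"wz": 0,"dx": 0.33,"dy": 0.02,"dz": 0,"fingers": -0.3},{"wx": 0,"wy": 0,"wz": 0,"dx": 0.66,"dy": 0.04,"dz": 0,"fingers": -0.4},{"wx": 0,"wy": 0,"wz": 0,"dx": 1,"dy": 0.07,"dz": 0,"fingers": -0.4}]'

```text
clock: 24.75
eef_pos: [457.5, -223.3, 136.4]
eef_rot: [3.141, 0.001, 1.692]
wrist_force: [1.3, -0.5, 0.2]
finger_gap: 65.7
finger_force: 0.0
```

Request:
servo_tool --motion '[{"wx": 0,"wy": 0,"wz": 0,"dx": 0.33,"dy": 0.02,"dz": 0,"fingers": -0.4},{"wx": 0,"wy": 0,"wz": 0,"dx": 0.66,"dy": 0.04,"dz": 0,"fingers": -0.4},{"wx": 0,"wy": 0,"wz": 0,"dx": 1,"dy": 0.07,"dz": 0,"fingers": -0.4}]'

```text
clock: 25.05
eef_pos: [452.3, -122.9, 136.2]
eef_rot: [3.141, 0.0, 1.693]
wrist_force: [0.4, -0.2, 0.1]
finger_gap: 65.7
finger_force: 0.0
```

Request:
servo_tool --motion '[{"wx": 0,"wy": 0,"wz": 0,"dx": 0.33,"dy": 0.02,"dz": 0,"fingers": -0.4},{"wx": 0,"wy": 0,"wz": 0,"dx": 0.66,"dy": 0.04,"dz": 0,"fingers": -0.4},{"wx": 0,"wy": 0,"wz": 0,"dx": 1,"dy": 0.07,"dz": 0.1,"fingers": -0.4},{"wx": 0,"wy": 0,"wz": 0,"dx": 1,"dy": 0.07,"dz": 0.3,"fingers": -0.4},{"wx": 0,"wy": 0,"wz": 0,"dx": 1,"dy": 0.07,"dz": 0.4,"fingers": -0.4},{"wx": 0,"wy": 0,"wz": 0,"dx": 1,"dy": 0.07,"dz": 0.4,"fingers": -0.4},{"wx": 0,"wy": 0,"wz": 0,"dx": 1,"dy": 0.07,"dz": 0.4,"fingers": -0.4}]'

```text
clock: 25.75
eef_pos: [447.5, -24.5, 96.1]
eef_rot: [3.141, 0.0, 1.692]
wrist_force: [-0.7, -0.4, 0.3]
finger_gap: 65.7
finger_force: 0.0
```

```bash
python3 mv.py 447.5 -22.3 24 1.693
python3 - <<'E'
from fit import *
S=camera("side")
for k,n,f in(("can_cap",(447.5,-22),lambda x,y,t: cyl(x,y,17.5,0,50)),("relay_big",(463,-324),lambda x,y,t: box(x,y,t,36,36,22.5,80.5))):
    m=mask(k,S,n,30); print(k,None if m is None else fit(f,[(S,m)],n,[-1.45]))
a=cv2.resize(S["image"][180:280,220:320],None,fx=4,fy=4,interpolation=cv2.INTER_CUBIC)
b=cv2.resize(S["image"][120:200,255:335],(400,400),interpolation=cv2.INTER_CUBIC)
cv2.imwrite("pics/g6.png",np.hstack([a,b])[:,:,::-1])
E
```

```text
pos [447.545 -24.516  96.058] rot [3.141 0.    1.692] gap 65.7 F [-0.729 -0.396  0.275] t 25.8
d(units) [0.022 0.002 0.721] w [ 0.     0.    -0.001]
can_cap (array([447.63501105, -23.41786796,  -1.29593432]), np.float64(0.9359577894210815))
relay_big None
```

View pics/g6.png

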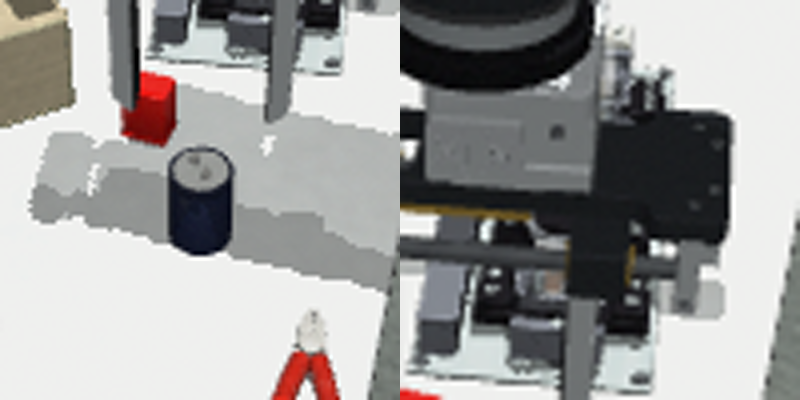

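The left half shows the fingers straddling the capacitor at (200,200). The gripper hides the rail in this view.

Request:
servo_tool --motion '[{"wx": 0,"wy": 0,"wz": 0,"dx": 0.018,"dy": 0,"dz": 0.25,"fingers": -0.4},{"wx": 0,"wy": 0,"wz": 0,"dx": 0.018,"dy": 0,"dz": 0.5,"fingers": -0.4},{"wx": 0,"wy": 0,"wz": 0,"dx": 0.018,"dy": 0,"dz": 0.7,"fingers": -0.4},{"wx": 0,"wy": 0,"wz": 0,"dx": 0.018,"dy": 0,"dz": 0.7,"fingers": -0.2},{"wx": 0,"wy": 0,"wz": 0,"dx": 0.018,"dy": 0,"dz": 0.7,"fingers": 0.1},{"wx": 0,"wy": 0,"wz": 0,"dx": 0.018,"dy": 0,"dz": 0.7,"fingers": 0.4},{"wx": 0,"wy": 0,"wz": 0,"dx": 0.018,"dy": 0,"dz": 0.7,"fingers": 0.5},{"wx": 0,"wy": 0,"wz": 0,"dx": 0.018,"dy": 0,"dz": 0.7,"fingers": 0.5},{"wx": 0,"wy": 0,"wz": 0,"dx": 0.018,"dy": 0,"dz": 0.7,"fingers": 0.5},{"wx": 0,"wy": 0,"wz": 0,"dx": 0.018,"dy": 0,"dz": 0.7,"fingers": 0.5}]'

```text
clock: 26.9
eef_pos: [447.6, -22.3, 26.3]
eef_rot: [3.14, 0.0, 1.693]
wrist_force: [-1.4, -0.3, 7.5]
finger_gap: 34.2
finger_force: 20.0
```

```bash
python3 mv.py 455.8 -264.9 120 1.693
```

```text
pos [447.562 -22.262  26.348] rot [3.14  0.    1.693] gap 34.2 F [-1.441 -0.265  7.469] t 26.9
d(units) [-2.419 -0.212 -0.936] w [ 0.001  0.    -0.   ]
```

Request:
servo_tool --motion '[{"wx": 0,"wy": 0,"wz": 0,"dx": 0,"dy": 0,"dz": -0.2,"fingers": 0.5},{"wx": 0,"wy": 0,"wz": 0,"dx": 0,"dy": 0,"dz": -0.6,"fingers": 0.5},{"wx": 0,"wy": 0,"wz": 0,"dx": 0,"dy": 0,"dz": -1.0,"fingers": 0.5},{"wx": 0,"wy": 0,"wz": 0,"dx": 0,"dy": 0,"dz": -1.0,"fingers": 0.5}]'

```text
clock: 27.3
eef_pos: [449.2, -22.4, 130.3]
eef_rot: [3.134, 0.002, 1.693]
wrist_force: [-0.2, -0.8, -1.8]
finger_gap: 34.2
finger_force: 20.0
```

Request:
servo_tool --motion '[{"wx": 0,"wy": 0,"wz": 0,"dx": -0.27,"dy": -0.02,"dz": 0,"fingers": 0.5},{"wx": 0,"wy": 0,"wz": 0,"dx": -0.54,"dy": -0.04,"dz": 0,"fingers": 0.5},{"wx": 0,"wy": 0,"wz": 0,"dx": -0.81,"dy": -0.07,"dz": 0,"fingers": 0.5}]'

```text
clock: 27.6
eef_pos: [449.7, -104.2, 125.1]
eef_rot: [-3.141, -0.0, 1.693]
wrist_force: [0.9, 0.0, -1.0]
finger_gap: 34.4
finger_force: 20.0
```

Request:
servo_tool --motion '[{"wx": 0,"wy": 0,"wz": 0,"dx": -0.27,"dy": -0.02,"dz": 0,"fingers": 0.5},{"wx": 0,"wy": 0,"wz": 0,"dx": -0.54,"dy": -0.04,"dz": 0,"fingers": 0.5},{"wx": 0,"wy": 0,"wz": 0,"dx": -0.81,"dy": -0.07,"dz": 0,"fingers": 0.5}]'

```text
clock: 27.9
eef_pos: [452.6, -185.7, 124.9]
eef_rot: [-3.141, -0.0, 1.693]
wrist_force: [0.3, -0.3, -0.8]
finger_gap: 34.6
finger_force: 20.0
```

Request:
servo_tool --motion '[{"wx": 0,"wy": 0,"wz": 0,"dx": -0.27,"dy": -0.02,"dz": 0,"fingers": 0.5},{"wx": 0,"wy": 0,"wz": 0,"dx": -0.54,"dy": -0.04,"dz": 0,"fingers": 0.5},{"wx": 0,"wy": 0,"wz": 0,"dx": -0.805,"dy": -0.07,"dz": 0.1,"fingers": 0.5},{"wx": 0,"wy": 0,"wz": 0,"dx": -0.805,"dy": -0.07,"dz": 0.3,"fingers": 0.5},{"wx": 0,"wy": 0,"wz": 0,"dx": -0.805,"dy": -0.07,"dz": 0.5,"fingers": 0.5},{"wx": 0,"wy": 0,"wz": 0,"dx": -0.805,"dy": -0.07,"dz": 0.5,"fingers": 0.5},{"wx": 0,"wy": 0,"wz": 0,"dx": -0.805,"dy": -0.07,"dz": 0.5,"fingers": 0.5}]'

```text
clock: 28.6
eef_pos: [455.6, -265.3, 75.5]
eef_rot: [-3.141, -0.0, 1.693]
wrist_force: [-0.3, 0.2, -1.2]
finger_gap: 34.4
finger_force: 20.0
```

```bash
python3 mv.py 455.8 -264.9 49 1.693
python3 - <<'E'
from fit import *
z=read_state()["eef_pos"][2]-26.3
for n in("side","top"):
    p=camera(n); m=mask("can_cap",p,(456,-265),z+25)
    print(n,None if m is None else fit(lambda x,y,t: cyl(x,y,17.5,z,z+50),[(p,m)],(456,-265),[0]))
E
```

```text
pos [ 455.637 -265.315   75.549] rot [-3.141 -0.     1.693] gap 34.4 F [-0.327  0.156 -1.213] t 28.6
d(units) [0.004 0.002 0.265] w [-0. -0. -0.]
side (array([ 4.55414353e+02, -2.67910872e+02,  3.15137453e-01]), np.float64(0.8000397682189941))
top None
```

Request:
servo_tool --motion '[{"wx": 0,"wy": 0,"wz": 0,"dx": 0.005,"dy": 0,"dz": 0.05,"fingers": 0.5},{"wx": 0,"wy": 0,"wz": 0,"dx": 0.005,"dy": 0,"dz": 0.1,"fingers": 0.5},{"wx": 0,"wy": 0,"wz": 0,"dx": 0.005,"dy": 0,"dz": 0.14,"fingers": 0.5},{"wx": 0,"wy": 0,"wz": 0,"dx": 0.005,"dy": 0,"dz": 0.17,"fingers": 0.5},{"wx": 0,"wy": 0,"wz": 0,"dx": 0.005,"dy": 0,"dz": 0.2,"fingers": 0.5},{"wx": 0,"wy": 0,"wz": 0,"dx": 0.005,"dy": 0,"dz": 0.22,"fingers": 0.5},{"wx": 0,"wy": 0,"wz": 0,"dx": 0.005,"dy": 0,"dz": 0.245,"fingers": 0.5},{"wx": 0,"wy": 0,"wz": 0,"dx": 0.005,"dy": 0,"dz": 0.245,"fingers": 0.5}]'

```text
clock: 29.6
eef_pos: [455.5, -264.9, 50.7]
eef_rot: [-3.141, -0.0, 1.693]
wrist_force: [-0.9, -0.1, -1.4]
finger_gap: 34.4
finger_force: 20.0
```

Request:
servo_tool --motion '[{"wx": 0,"wy": 0,"wz": 0,"dx": 0,"dy": 0,"dz": 0.01,"fingers": 0.5},{"wx": 0,"wy": 0,"wz": 0,"dx": 0,"dy": 0,"dz": 0.02,"fingers": 0.5},{"wx": 0,"wy": 0,"wz": 0,"dx": 0,"dy": 0,"dz": 0.025,"fingers": 0.5},{"wx": 0,"wy": 0,"wz": 0,"dx": 0,"dy": 0,"dz": 0.025,"fingers": 0.5}]'

```text
clock: 30.0
eef_pos: [455.7, -265.0, 48.9]
eef_rot: [3.141, 0.0, 1.693]
wrist_force: [-2.6, 0.6, 5.2]
finger_gap: 34.6
finger_force: 20.0
```

Request:
servo_tool --motion '[{"wx": 0,"wy": 0,"wz": 0,"dx": 0,"dy": 0,"dz": 0,"fingers": 0.3},{"wx": 0,"wy": 0,"wz": 0,"dx": 0,"dy": 0,"dz": 0,"fingers": 0.1},{"wx": 0,"wy": 0,"wz": 0,"dx": 0,"dy": 0,"dz": 0,"fingers": -0.1},{"wx": 0,"wy": 0,"wz": 0,"dx": 0,"dy": 0,"dz": 0,"fingers": -0.2},{"wx": 0,"wy": 0,"wz": 0,"dx": 0,"dy": 0,"dz": -0.1,"fingers": -0.2},{"wx": 0,"wy": 0,"wz": 0,"dx": 0,"dy": 0,"dz": -0.4,"fingers": -0.2},{"wx": 0,"wy": 0,"wz": 0,"dx": 0,"dy": 0,"dz": -0.9,"fingers": -0.2},{"wx": 0,"wy": 0,"wz": 0,"dx": 0,"dy": 0,"dz": -0.9,"fingers": -0.2}]'

```text
clock: 30.8
eef_pos: [457.8, -266.3, 145.0]
eef_rot: [3.134, 0.006, 1.693]
wrist_force: [-0.3, -0.5, -0.5]
finger_gap: 56.6
finger_force: 0.0
```

Request:
servo_tool --motion '[{"wx": 0,"wy": 0,"wz": 0,"dx": 0.3,"dy": 0.3,"dz": -0.1,"fingers": -0.2},{"wx": 0,"wy": 0,"wz": 0,"dx": 0.6,"dy": 0.6,"dz": -0.2,"fingers": -0.2},{"wx": 0,"wy": 0,"wz": 0,"dx": 1,"dy": 0.9,"dz": -0.4,"fingers": -0.2}]'

```text
clock: 31.1
eef_pos: [531.4, -156.8, 177.1]
eef_rot: [-3.141, -0.0, 1.691]
wrist_force: [0.3, -0.2, 0.5]
finger_gap: 56.3
finger_force: 0.0
```

Request:
servo_tool --motion '[{"wx": 0,"wy": 0,"wz": 0,"dx": 0.3,"dy": 0,"dz": -0.1,"fingers": -0.2},{"wx": 0,"wy": 0,"wz": 0,"dx": 0.6,"dy": 0,"dz": -0.2,"fingers": -0.2},{"wx": 0,"wy": 0,"wz": 0,"dx": 1,"dy": 0,"dz": -0.4,"fingers": -0.2}]'

```text
clock: 31.4
eef_pos: [518.2, -57.6, 216.8]
eef_rot: [-3.14, -0.0, 1.692]
wrist_force: [-0.1, 0.7, -0.3]
finger_gap: 56.4
finger_force: 0.0
```

Request:
servo_tool --motion '[{"wx": 0,"wy": 0,"wz": 0,"dx": 0.3,"dy": 0,"dz": 0,"fingers": -0.2},{"wx": 0,"wy": 0,"wz": 0,"dx": 0.6,"dy": 0,"dz": 0,"fingers": -0.2},{"wx": 0,"wy": 0,"wz": 0,"dx": 1,"dy": 0,"dz": 0,"fingers": -0.2},{"wx": 0,"wy": 0,"wz": 0,"dx": 1,"dy": 0,"dz": 0,"fingers": -0.2},{"wx": 0,"wy": 0,"wz": 0,"dx": 1,"dy": 0,"dz": 0,"fingers": -0.2}]'

```text
clock: 31.9
eef_pos: [506.6, 41.1, 217.4]
eef_rot: [3.141, 0.0, 1.694]
wrist_force: [-0.0, 0.3, 0.8]
finger_gap: 56.5
finger_force: 0.0
```

Run:
```python
from fit import *
S=camera("side");T=camera("top")
for k,n,z,f in(("can_cap",(455.8,-265),22.5,lambda x,y,t: cyl(x,y,17.5,22.5,72.5)),("relay_big",(463,-324),22.5,lambda x,y,t: box(x,y,t,36,36,22.5,80.5)),("relay_cube",(470,-384),22.5,lambda x,y,t: box(x,y,t,20,28,22.5,60.5)),("relay_slim",(448,-205),22.5,lambda x,y,t: box(x,y,t,13,29,22.5,54.5))):
  for nm,p in(("S",S),("T",T)):
    m=mask(k,p,n,45); print(k,nm,None if m is None else fit(f,[(p,m)],n,[-1.45]))
a=cv2.resize(S["image"][115:205,245:335],(400,400),interpolation=cv2.INTER_CUBIC)
b=cv2.resize(T["image"][160:250,265:355],(400,400),interpolation=cv2.INTER_CUBIC)
cv2.imwrite("pics/fin.png",np.hstack([a,b])[:,:,::-1])
```

```text
can_cap S (array([ 456.95084167, -267.640335  ,   -1.42654731]), np.float64(0.8768026232719421))
can_cap T (array([ 455.76173992, -265.04755328,   -1.410891  ]), np.float64(0.9273235201835632))
relay_big S (array([ 465.9747609 , -330.96734185,   -1.38163536]), np.float64(0.5583318471908569))
relay_big T (array([ 462.906899  , -322.3296384 ,   -1.45354936]), np.float64(0.8654101490974426))
relay_cube S None
relay_cube T (array([ 470.87739311, -382.7069988 ,   -1.39260719]), np.float64(0.8389595746994019))
relay_slim S None
relay_slim T (array([ 448.94135802, -204.12037037,   -1.45081019]), np.float64(0.6640316247940063))
```

View pics/fin.png

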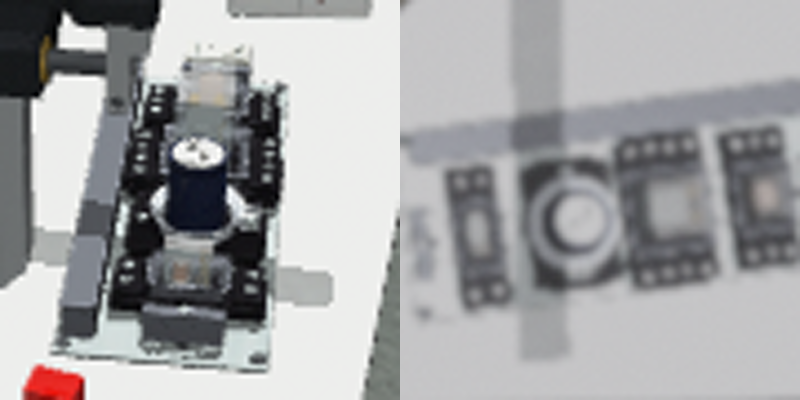

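The picture shows all four parts upright in their own bases. In the top view they sit at (480,235), (575,220), (675,208) and (768,190). The arm is clear, so I'm signing off.

```bash
python3 -c "
from cell import *
print(sign_off())"
```

```text
the job is handed in; nothing more can be done
None
```

The slim, middle-sized and big relays and the can capacitor are each upright on the seat of their own base and released. The job was handed in at about 32 s. I kept the arm clear of the film capacitor, the hood and the red look-alike, but did not re-measure their positions at the end.

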